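# Calibrate a dental shade meter and read a ceramic disc

## Robot

A 6-joint arm with a two-finger parallel gripper is mounted at the origin on a cart in front of the work surface, level with it; the furniture and walls round the work are solid. World frame = base frame: x ahead of the robot, y to its left, z up, the work surface at z = 0. Lengths are in m, angles in rad, forces in N, time in s.
With the tool pointing down it reaches from about 0.375 to 0.9 m from the base axis. Payload 3.1 kg.
Tool frame: the origin (TCP) lies midway between the tips of the shut fingers; the grasp point (between the pads) lies 19 mm behind it; y points along the fingers, x is the direction in which the jaws open and shut, and the axes are right-handed (so a half turn about y gives the same grasp; the last joint's range is limited). The gripper opens to 87 mm and grips with 3 to 60 N. Pads are 19 mm wide; open, the fingers measure 117 mm over their backs; the gripper's body (75 mm by 190 mm) begins 51 mm behind the grasp point.
Start: joints at [1.103, 0.527, 1.433, -0, 1.181, -0.178], TCP at [0.178, 0.599, 0.223] pointing down, gripper open.
Joint ranges: [-3.08, 3.08], [-0.75, 2.2], [0.22, 2.44], [-1.43, 4.57], [0, 2.65], [-2.85, 2.85]. Speed limits (rad/s): [2.79, 2.79, 3.14, 3.14, 3.14, 3.14].

## Interface

Orientations are given as a unit quaternion [x, y, z, w].
In Python, from rig import * gives the robot as it stands.
- The arm moves only by the tool jog_arm, never from a script. Its argument "series" is a list of rows, each a list of 7 numbers: the shift along the tool's x, y, z in mm, then the turn, a rotation vector about the tool's x, y, z in rad, then the gripper's target within -1 to 1 (shut at 1, half-way at 0, fully open at -1). A call has 1 to 20 rows; each row is the pose to reach, as a shift and turn from the pose commanded when the call began, along the tool's axes at that moment; what a row does not reach only later rows make up. A row lasts 1/8 s, in which the tool goes at most 62.5 mm and 10.7 degrees, less where a joint would pass 70% of its speed; a pose out of reach is approached as far as the arm can. A call with a gripper value outside its range is refused whole. The fingers move at their own pace and stop on an object; "grip_force" is the grip in N (left out, the last holds). Time passes only in rows, so rows that repeat a pose let the fingers close. It gives the time, the measured TCP pose, the force and the opening at its end, in the units of the state.
- get_obs(): the state, without advancing time (a new reading comes with each control period).
- camera(name): name is "scene" or "top" or "wrist"; returns a dict with "img" (384x512x3 uint8, red, green, blue), "depth" (384x512 float32, m along the optical axis (not along the pixel's ray), 0 where there is no reading), "camera_matrix" (3x3 intrinsics, pixels), "D" ([k1, k2, p1, p2, k3] as OpenCV has them; the pictures are not rectified), "rvec" (rotation vector, rad) and "tvec" (3), from world to camera coordinates, as OpenCV has them. Camera axes: x right, y down, z forward; pixel columns grow to the right and rows downward; lengths in m; the calibration is good to about 2 mm. A picture is of the moment at which its call begins.
- hand_in(): hands the job in, once; it reports no verdict.
The state is a dict: "time": time; "q": joint angles; "joint_velocities": joint speeds; "joint_torque": joint torques, N m; "position": TCP position; "tool_rot": TCP orientation; "ft_force": force on the tool from outside, world axes, zero at the start; "moment": the same for the moment, N m; "grip_width": finger opening in m.
Only numpy, scipy, OpenCV 4.12 (cv2) and the standard library are available. Lean on these libraries where they do the work, as an engineer would, in place of code of your own. Each camera call takes 0.05 s, during which the arm holds its last target.

## Task

Take the pen-shaped shade meter out of its slanted cradle and calibrate it on the square tile, then read the round disc: each time set the meter's sprung nose flat and square on the middle of the tilted face (how far tile and disc stand out of their holders differs, so feel for them), press it about half way in without driving it onto its stop, and hold it still there for at least one second. Then lay the meter back in its cradle nose down as it was, and let go; leave the loose plaster cast, pliers, marker and jar undisturbed.

Things in the scene. Friction and masses are not known exactly. Their poses are not given: they have to be found in the camera images.
- meter: shade meter: white wand, 147 mm over all, about 0.16 kg. z axis runs along it from nose to tail; origin on the axis. Round barrel, 26 mm diameter, z = -45 to +13 mm; square grip 26 x 26 mm, flats facing its x and y, z = +13 to +69; tail end at +73; thin neck (17 mm diameter) z = -45 to -57, rubber nose below. At the start it lies in the cradle, nose down, z axis leaning 26 degrees to the robot side
- meter_grip (a point): middle of the meter's square grip, on its axis at meter z = +44 mm; axes as the meter's. 26 mm wide between the flats facing y and -y, which can be gripped along the y axis, coming down along the meter's own axis from the tail (tilted 26 degrees); all above meter z = +11 mm is clear of the cradle
- nose_tip (a point): centre of the flat end of the meter's black rubber nose (15 mm diameter), at meter z = -74 mm when not pressed; axes as the meter's
- nose (a joint): how far the sprung nose is pushed into the meter, m: 0 free, 0.008 on its stop. The spring resists with 1.5 N at once and then 0.75 N more per mm: 3.0 N at 2 mm, 4.5 N at 4 mm (half way), 7.5 N at the stop
- square_seat (a point): centre of the top of the dark holder block that grips the square white ceramic tile (52 x 52 mm), the calibration tile. z axis points square out of the block and the tile, up and to the robot side, 23 to 40 degrees from vertical. The tile's face is parallel to this and lies 4 to 13 mm farther out along z, differently each time: it is not measured, feel for it. The tile does not yield when pressed lightly
- round_seat (a point): the same point and axes on the other table, whose holder block grips the round white ceramic disc (52 mm diameter); its face too lies 4 to 13 mm out along z, differently each time and not measured
- cradle_seat (a point): where the meter's origin lies when docked, 98 mm above the worktop; x and y are those of the cradle's level base, z up. The trough leans 0.45 rad (26 degrees) from vertical to the base's -x side: the docked meter's z axis is (-0.435, 0, 0.900) in these axes and its y axis is the base's y
- cradle: the meter's cradle: grey base 120 x 86 mm (fixed) with a slanted trough, a V of two aluminium strips that supports the barrel from its -x side and is open to +x and at the top end. A forked foot with a 23 mm wide slot, open to +x, stops the barrel's lower shoulder; neck and nose hang through it. Origin under the base
- plaster_cast: loose white plaster jaw model, 51 x 66 x 31 mm, a bystander between the two tables
- flat_pliers: loose pliers with red handles, 133 mm long, lying flat, a bystander
- felt_marker: loose white marker with blue cap, 133 mm long, lying, a bystander
- jar: loose white screw-top powder jar, 53 mm diameter, 62 mm high, a bystander
- square_stand: the fixed tilting table that carries the square tile: round grey foot 88 mm across, dark fork 94 mm wide over its two black locking knobs, dark holder block 62 x 62 x 16 mm on a stiff pivot 62 mm above the worktop that stays as set. Origin under the foot; the block's face leans to its -x side
- round_stand: the fixed tilting table that carries the round disc: round grey foot 88 mm across, dark fork 94 mm wide over its two black locking knobs, dark holder block 62 x 62 x 16 mm on a stiff pivot 62 mm above the worktop that stays as set. Origin under the foot; the block's face leans to its -x side
Not all that is in view belongs to the job. Leave any yellow look-alike of the meter alone.

How it is judged:
By the outcome, as a careful person would: the job done as asked, in the order asked, and still so for the second after the job is handed in, with the robot touching nothing.
It also fails if it takes over 69 s, if anything falls off the work surface, if the arm or the gripper's body presses on something with over 40 N, if the wrist force passes 120 N, or if a joint passes its speed limit or range.

## Working session

There is one attempt and no reset: what is moved stays moved. The work goes in short steps, Python scripts to look and compute and a tool call to move; the robot and the scene stay as the last step left them, time stands still between calls to the robot, and variables do not carry over. Pictures are saved under pics/ and viewed, and the job is handed in when it is done.

Besides the shell and the picture viewer there is one more tool, called as name([rows], argument=value, ...), one row to a line, values as JSON. jog_arm: Moves the arm, as the interface text tells. Its arguments: {"type":"object","properties":{"series":{"type":"array","items":{"type":"array","items":{"type":"number"}}},"grip_force":{"type":"number"}},"required":["series"]}

```bash
ls; mkdir -p pics; cat > h.py <<'E'
from rig import *
import numpy as np, cv2
from scipy.spatial.transform import Rotation as R
def snap(n,f):
    c=camera(n); cv2.imwrite('pics/'+f+'.png',c['img'][:,:,::-1]); np.savez('pics/'+f+'.npz',**c); return c
def load(f): return dict(np.load('pics/'+f+'.npz'))
def cloud(c):
    h,w=c['depth'].shape
    u,v=np.meshgrid(np.arange(w),np.arange(h))
    p=cv2.undistortPoints(np.stack([u,v],-1).reshape(-1,1,2).astype(np.float64),c['camera_matrix'],c['D']).reshape(h,w,2)
    z=c['depth']; P=np.stack([p[...,0]*z,p[...,1]*z,z],-1)
    Rm=cv2.Rodrigues(c['rvec'])[0]
    W=(P-c['tvec'].reshape(3))@Rm
    W[z==0]=np.nan
    return W
E
python3 - <<'E'
from h import *
for n in ['scene','top','wrist']: snap(n,n+'0')
print(get_obs())
E
```

```text
pics
{'time': 0.15, 'q': array([ 1.10350764e+00,  5.28268614e-01,  1.43357898e+00, -1.03702443e-05,
        1.18141498e+00, -1.78481746e-01]), 'joint_velocities': array([-0.0001099 , -0.00424625, -0.00355356,  0.00085454, -0.00163932,
        0.00038028]), 'joint_torque': array([ 1.18733014e-04, -4.40431881e+01, -1.76842564e+01,  6.33257953e-02,
        5.52691275e-02, -9.42471547e-05]), 'position': array([0.17771673, 0.59862572, 0.22179584]), 'tool_rot': array([ 0.56701247,  0.42231901, -0.42337273, -0.56647952]), 'ft_force': array([-1.10080557,  0.17424191,  0.35693205]), 'moment': array([-0.02577348,  0.00723877,  0.05352677]), 'grip_width': 0.08721612400124343}
```

View pics/scene0.png

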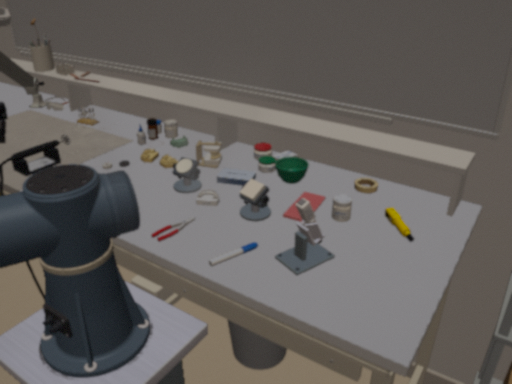

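View pics/top0.png

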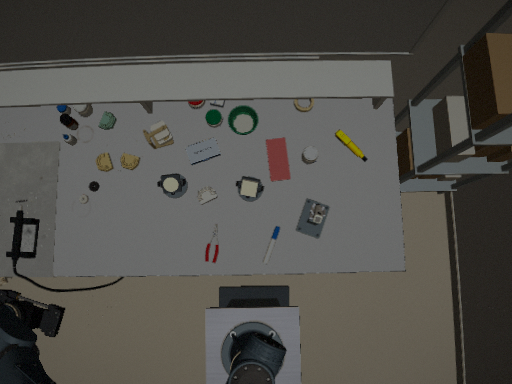

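View pics/wrist0.png

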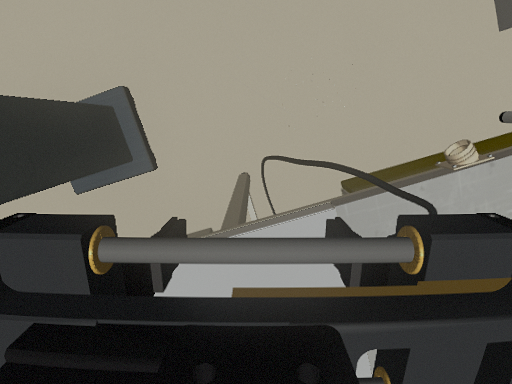

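```bash
python3 - <<'E'
from h import *
c=load('top0');W=cloud(c)
for n,(u,v) in dict(sq=(249,188),rd=(172,184),cradle=(317,212),base1=(308,230),sur=(300,250),marker=(270,250),yellow=(350,145)).items(): print(n,W[v,u].round(4))
print(c['camera_matrix'],c['D'], c['depth'].min(), c['tvec'])
im=c['img'][:,:,::-1]
a=cv2.resize(im[165:255,140:260],None,fx=6,fy=6,interpolation=cv2.INTER_CUBIC); cv2.imwrite('pics/t1.png',a)
b=cv2.resize(im[185:250,275:355],None,fx=9,fy=9,interpolation=cv2.INTER_CUBIC); cv2.imwrite('pics/t2.png',b)
im=load('scene0')['img'][:,:,::-1]
b=cv2.resize(im[140:280,150:360],None,fx=3.8,fy=3.8,interpolation=cv2.INTER_CUBIC); cv2.imwrite('pics/s2.png',b)
E
```

```text
sq [0.5439 0.0015 0.0862]
rd [0.564  0.258  0.0781]
cradle [ 0.4543 -0.2109  0.1418]
base1 [ 0.4066 -0.1973  0.009 ]
sur [ 3.391e-01 -1.684e-01  1.000e-04]
marker [ 0.3411 -0.0648  0.0189]
yellow [ 0.7014 -0.3563  0.0224]
[[404.64541673   0.         256.13188033]
 [  0.         404.64541673 191.40564419]
 [  0.           0.           1.        ]] [-0.09061191  0.          0.          0.          0.        ] 0.0 [-0.01114315  0.53937488  1.33188695]
```

View pics/t1.png

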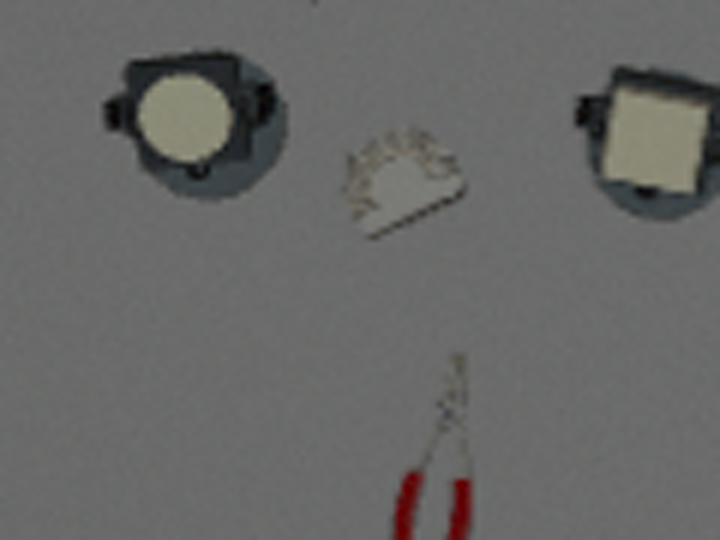

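View pics/t2.png

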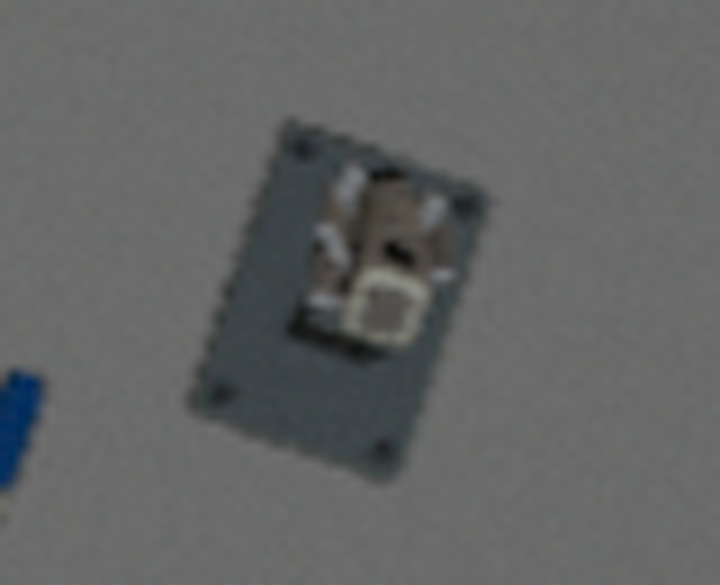

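View pics/s2.png

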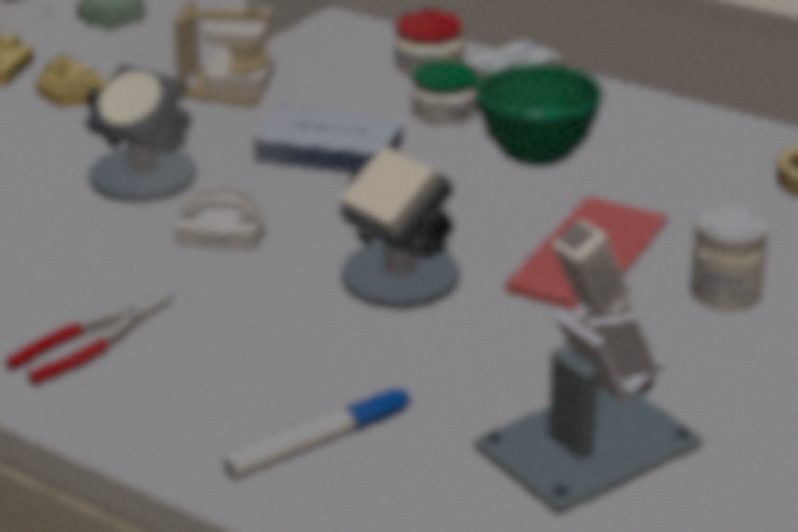

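```bash
cat > m.py <<'E'
from h import *
for f in ['top0','scene0']:
    c=load(f);W=cloud(c);P=W.reshape(-1,3);I=c['img'].reshape(-1,3).astype(float)
    ok=~np.isnan(P[:,0])
    b=ok&(abs(P[:,0]-.44)<.12)&(abs(P[:,1]+.2)<.12)
    m=b&(P[:,2]>.005)&(P[:,2]<.014)
    print(f,'base',m.sum())
    if m.sum()>20:
        r=cv2.minAreaRect((P[m,:2]*1000).astype(np.float32)); print(r, cv2.boxPoints(r), np.median(P[m,2]))
    m=b&(P[:,2]>.05)
    print('upper',m.sum()); 
    Q=P[m]; o=np.argsort(-Q[:,2]); print(np.c_[Q[o][:12],I[m][o][:12]].round(4))
    for n,x,y in [('sq',.545,0),('rd',.565,.258)]:
        b=ok&(np.hypot(P[:,0]-x,P[:,1]-y)<.07)
        foot=b&(P[:,2]>.004)&(P[:,2]<.02)
        br=I.min(1)
        m=b&(P[:,2]>.05)&(br>br[b&(P[:,2]>.05)].max()*0.75)
        Q=P[m]
        ctr=Q.mean(0)
        for k in range(5):
            ctr=Q.mean(0); u,s,vt=np.linalg.svd(Q-ctr); nn=vt[2]*np.sign(vt[2,2]); d=(Q-ctr)@nn; keep=abs(d)<max(.0015,2*d.std()); 
            if keep.all(): break
            Q=Q[keep]
        e1=np.cross([0,1,0],nn);e1/=np.linalg.norm(e1);e2=np.cross(nn,e1)
        uv=np.c_[(Q-ctr)@e1,(Q-ctr)@e2]*1000
        r=cv2.minAreaRect(uv.astype(np.float32)); rc=ctr+(e1*r[0][0]+e2*r[0][1])/1000
        print(n,m.sum(),len(Q),'ctr',ctr.round(4),'rect c',rc.round(4),r,'n',nn.round(4),'tilt',np.degrees(np.arccos(nn[2])),'yaw',np.degrees(np.arctan2(nn[1],nn[0])),'rms',d.std())
        if foot.sum()>10: print('foot',foot.sum(),cv2.minEnclosingCircle((P[foot,:2]*1000).astype(np.float32)))
E
python3 m.py
```

```text
top0 base 691
((441.6903076171875, -198.52052307128906), (238.033935546875, 236.6764678955078), 89.54481506347656) [[ 322.41028 -316.59363]
 [ 559.0793  -318.47388]
 [ 560.97034  -80.44742]
 [ 324.30133  -78.56717]] 0.008579673888811987
upper 241
[[  0.4422  -0.2094   0.1694 127.     129.     116.    ]
 [  0.4424  -0.2002   0.1692 115.     114.     103.    ]
 [  0.4361  -0.2061   0.1689  90.      88.      87.    ]
 [  0.4426  -0.2037   0.1667 136.     138.     128.    ]
 [  0.4301  -0.2093   0.1667  80.      79.      75.    ]
 [  0.4332  -0.2125   0.1666  86.      83.      78.    ]
 [  0.4274  -0.1969   0.1664 111.     113.     102.    ]
 [  0.4364  -0.2035   0.1664  78.      75.      72.    ]
 [  0.4303  -0.2032   0.1663  83.      80.      77.    ]
 [  0.4393  -0.2128   0.1663 134.     136.     128.    ]
 [  0.4301  -0.2124   0.1663  85.      84.      78.    ]
 [  0.4394  -0.2098   0.1658 131.     134.     126.    ]]
sq 222 196 ctr [0.5426 0.0019 0.0851] rect c [0.543  0.0022 0.0853] ((0.46697235107421875, 0.2709980010986328), (49.83076858520508, 51.807308197021484), 79.773849487304
[... 1449 characters left out ...]
 107.    ]]
sq 270 245 ctr [0.5424 0.0011 0.0836] rect c [0.5424 0.0012 0.0836] ((-0.0013751983642578125, 0.14440155029296875), (54.947208404541016, 52.156455993652344), 82.51834106445312) n [-0.4911  0.1295  0.8614] tilt 30.522020645238786 yaw 165.22973216278598 rms 0.0015311218328686153
foot 364 ((555.427001953125, -3.0624806880950928), 46.30858612060547)
rd 182 152 ctr [0.5628 0.2616 0.0777] rect c [0.5643 0.264  0.0785] ((1.6878118515014648, 2.332416534423828), (55.253902435302734, 51.21000289916992), 32.915279388427734) n [-0.4775 -0.002   0.8786] tilt 28.52338512190304 yaw -179.75961019896835 rms 0.001628013429631049
foot 289 ((571.6405029296875, 262.2261657714844), 46.029293060302734)
```

```bash
cat >> h.py <<'E'
def ray(c,u,v):
    p=cv2.undistortPoints(np.array([[[u,v]]],float),c['camera_matrix'],c['D'])[0,0]
    Rm=cv2.Rodrigues(c['rvec'])[0]; d=Rm.T@np.array([p[0],p[1],1.]); o=-Rm.T@c['tvec'].reshape(3); return o,d
def hit(c,u,v,z):
    o,d=ray(c,u,v); return o+d*(z-o[2])/d[2]
def proj(c,P): return cv2.projectPoints(np.atleast_2d(np.asarray(P,float)),c['rvec'],c['tvec'],c['camera_matrix'],c['D'])[0][:,0]
E
python3 - <<'E'
from h import *
c=load('top0')
q=[(288,118),(490,195),(395,485),(190,405)]
P=np.array([hit(c,275+(x+.5)/9-.5,185+(y+.5)/9-.5,.009) for x,y in q]);print(P.round(4),P.mean(0))
for i in range(4):
    d=P[(i+1)%4]-P[i];print(np.linalg.norm(d[:2]),np.degrees(np.arctan2(d[1],d[0])))
t=[hit(c,275+(x+.5)/9-.5,185+(y+.5)/9-.5,z) for x,y,z in [(385,309,.1665)]];print(t)
w=load('wrist0');o=get_obs();T=R.from_quat(o['tool_rot']).as_matrix()
Rm=cv2.Rodrigues(w['rvec'])[0];print('cam axes in tool (cols x,y,z)',(T.T@Rm.T).round(3)); print('cam pos in tool',T.T@((-Rm.T@w['tvec'].reshape(3))-o['position']))
print('tool axes',T.round(3))
E
```

```text
[[ 0.5188 -0.1966  0.009 ]
 [ 0.4873 -0.2735  0.009 ]
 [ 0.3769 -0.2321  0.009 ]
 [ 0.409  -0.1549  0.009 ]] [ 0.44799592 -0.21429925  0.009     ]
0.08314710853274537 -112.30020451970717
0.11787322738140595 159.44625324056923
0.08361547155213876 67.39292494805082
0.11741223876931162 -20.77495146141516
[array([ 0.43054818, -0.20729467,  0.1665    ])]
cam axes in tool (cols x,y,z) [[ 1.     0.    -0.   ]
 [ 0.    -0.247  0.969]
 [ 0.    -0.969 -0.247]]
cam pos in tool [-0.00080204 -0.16247926  0.06682264]
tool axes [[ 0.285 -0.001 -0.959]
 [ 0.959 -0.001  0.285]
 [-0.002 -1.     0.   ]]
```

```bash
cat >> h.py <<'E'
def frame(y,x):
    y=np.asarray(y,float);y=y/np.linalg.norm(y);x=np.asarray(x,float);x=x-y*(x@y);x/=np.linalg.norm(x);return np.stack([x,y,np.cross(x,y)],1)
def rows(targets,o=None):
    o=o or get_obs();T=R.from_quat(o['tool_rot']).as_matrix();p=o['position']
    for t,M in targets:
        d=T.T@(np.asarray(t)-p)*1000; r=R.from_matrix(T.T@M).as_rotvec()
        print('row',d.round(1).tolist(),r.round(4).tolist(),'dist',np.linalg.norm(d).round(1),'deg',np.degrees(np.linalg.norm(r)).round(1))
yaw=np.radians(-21.6)
ex=np.array([np.cos(yaw),np.sin(yaw),0]);ey=np.array([-ex[1],ex[0],0])
mz=-.435*ex+np.array([0,0,.9]); mz/=np.linalg.norm(mz)
MG=frame(-mz,ey)
seat=np.array([.4599,-.2187,.098])
E
python3 - <<'E'
from h import *
print(seat+mz*.145)
rows([([.42,.25,.32],MG),(seat+mz*.145,MG)])
E
```

```text
[ 0.40123161 -0.19547154  0.2285506 ]
row [-265.3, -97.9, -331.5] [-0.4501, 0.0871, 0.0182] dist 435.8 deg 26.3
row [-697.6, -5.7, -440.4] [-0.4501, 0.0871, 0.0182] dist 825.0 deg 26.3
```

```bash
cat >> h.py <<'E'
nr0=np.array([-.51,-.02,.86]);nr0/=np.linalg.norm(nr0);ns0=np.array([-.49,.115,.86]);ns0/=np.linalg.norm(ns0)
cr0=np.array([.564,.262,.079]);cs0=np.array([.5425,.0015,.0845])
MR0=frame(-nr0,[0,1,0]);MS0=frame(-ns0,[.2,1,0])
E
python3 - <<'E'
from h import *
t=cr0+nr0*.12; t2=cs0+ns0*.12; print(t,t2)
rows([(t+[-.1,.1,.08],MR0),(t,MR0)])
E
```

```text
[0.50280306 0.25960012 0.18219484] [0.48349088 0.01534908 0.18806702]
row [-165.1, -40.2, -283.8] [-0.5293, -0.2868, -0.0982] dist 330.8 deg 34.9
row [-232.3, 39.9, -408.2] [-0.5293, -0.2868, -0.0982] dist 471.4 deg 34.9
```

jog_arm([
  [-90, -40, -145, -0.27, -0.14, -0.05, -1],
  [-165, -40, -284, -0.53, -0.287, -0.098, -1],
  [-165, -40, -284, -0.53, -0.287, -0.098, -1],
  [-165, -40, -284, -0.53, -0.287, -0.098, -1],
  [-165, -40, -284, -0.53, -0.287, -0.098, -1],
  [-232, 40, -408, -0.53, -0.287, -0.098, -1],
  [-232, 40, -408, -0.53, -0.287, -0.098, -1],
  [-232, 40, -408, -0.53, -0.287, -0.098, -1],
  [-232, 40, -408, -0.53, -0.287, -0.098, -1],
  [-232, 40, -408, -0.53, -0.287, -0.098, -1],
  [-232, 40, -408, -0.53, -0.287, -0.098, -1],
])

```text
time: 1.52
position: [0.5023, 0.2617, 0.1832]
tool_rot: [0.608, 0.622, -0.346, -0.353]
ft_force: [0.4, 0.3, 0.2]
grip_width: 0.0871
```

```bash
python3 - <<'E'
from h import *
snap('wrist','wr1'); t2=cs0+ns0*.12
rows([(t2,MS0)])
E
```

```text
row [-246.1, -19.3, 14.1] [0.0081, 0.1714, 0.1397] dist 247.3 deg 12.7
```

View pics/wr1.png

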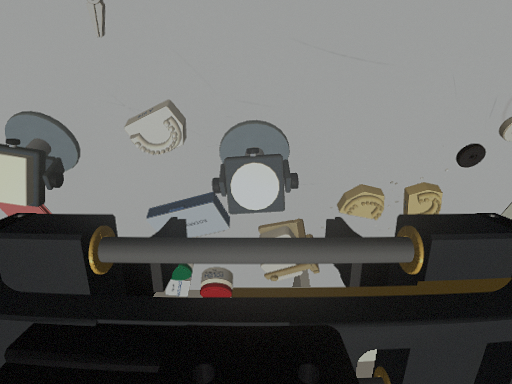

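jog_arm([
  [-60, -40, 4, 0, 0.04, 0.03, -1],
  [-123, -60, 8, 0.004, 0.086, 0.07, -1],
  [-185, -40, 12, 0.008, 0.171, 0.14, -1],
  [-246, -19, 14, 0.008, 0.171, 0.14, -1],
  [-246, -19, 14, 0.008, 0.171, 0.14, -1],
  [-246, -19, 14, 0.008, 0.171, 0.14, -1],
  [-246, -19, 14, 0.008, 0.171, 0.14, -1],
])

```text
time: 2.45
position: [0.4836, 0.0153, 0.1877]
tool_rot: [0.676, 0.544, -0.319, -0.382]
ft_force: [-0.1, 0.2, 0.0]
grip_width: 0.0871
```

```bash
python3 - <<'E'
from h import *
snap('wrist','ws1'); o=get_obs();print(o['position'],o['joint_velocities'].round(3))
rows([(seat+mz*.145+np.array([.02,.1,.04]),MG),(seat+mz*.145,MG)])
E
```

```text
[0.48365056 0.0155762  0.18773009] [ 0.006 -0.001 -0.001  0.008 -0.004 -0.011]
row [-122.7, -87.5, -6.7] [0.0801, 0.1585, 0.0669] dist 150.9 deg 10.9
row [-224.0, -51.2, 13.6] [0.0801, 0.1585, 0.0669] dist 230.2 deg 10.9
```

View pics/ws1.png

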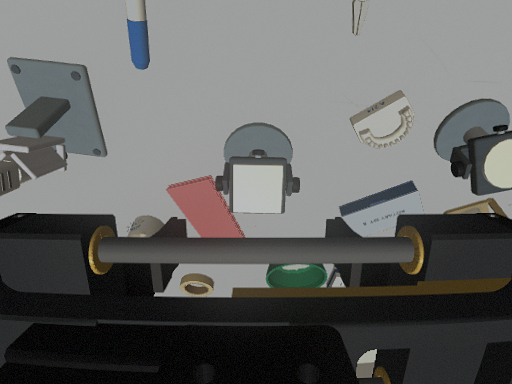

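jog_arm([
  [-62, -60, -5, 0.04, 0.08, 0.03, -1],
  [-122, -87, -7, 0.08, 0.158, 0.067, -1],
  [-170, -80, 0, 0.08, 0.158, 0.067, -1],
  [-224, -51, 14, 0.08, 0.158, 0.067, -1],
  [-224, -51, 14, 0.08, 0.158, 0.067, -1],
  [-224, -51, 14, 0.08, 0.158, 0.067, -1],
  [-224, -51, 14, 0.08, 0.158, 0.067, -1],
])

```text
time: 3.38
position: [0.4007, -0.1949, 0.2278]
tool_rot: [0.7, 0.476, -0.299, -0.44]
ft_force: [0.3, 0.1, 0.5]
grip_width: 0.0866
```

```bash
python3 - <<'E'
from h import *
c=snap('wrist','wc1'); o=get_obs();print(o['position'],seat+mz*.145)
im=c['img'][:,:,::-1].copy()
print(proj(c,[seat+mz*.073,seat,seat-mz*.045]))
cv2.imwrite('pics/wc1z.png',cv2.resize(im[60:260,150:350],None,fx=3,fy=3,interpolation=cv2.INTER_CUBIC))
E
```

```text
[ 0.40087189 -0.19472449  0.22790584] [ 0.40123161 -0.19547154  0.2285506 ]
[[256.06587075 202.14922901]
 [255.9691388  184.30575883]
 [255.92852998 176.82479875]]
```

View pics/wc1.png

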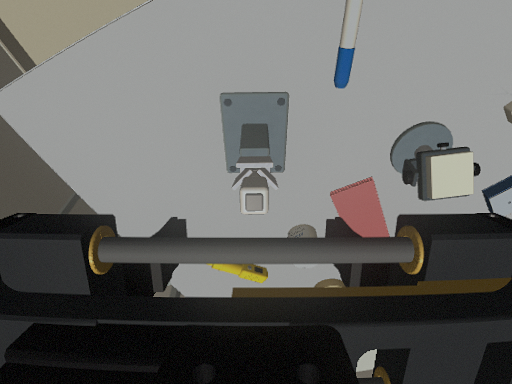

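View pics/wc1z.png

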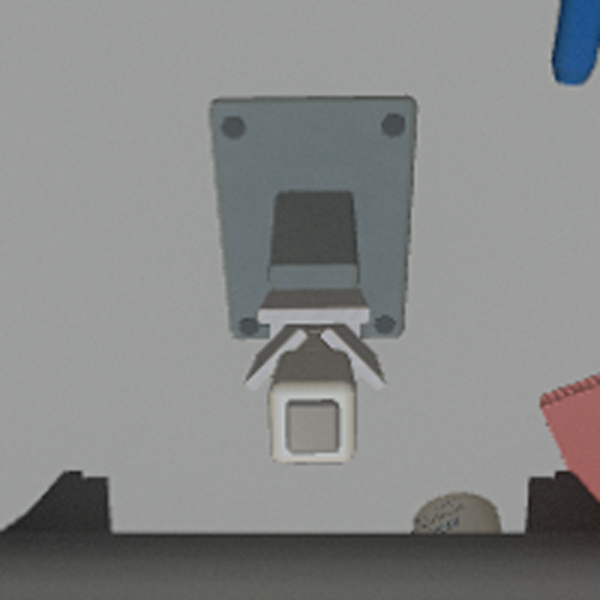

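```bash
python3 - <<'E'
from h import *
c=load('wc1');print(c['camera_matrix'][0,0],c['D'])
z=lambda x,y:(150+(x+.5)/3-.5,60+(y+.5)/3-.5)
q=[(211,98),(416,97),(404,338),(231,338)]
P=np.array([hit(c,*z(*a),.0088) for a in q]);print(P.round(4),P.mean(0))
for i in range(4):
    d=P[(i+1)%4]-P[i];print(np.linalg.norm(d[:2]).round(4),np.degrees(np.arctan2(d[1],d[0])))
t=hit(c,*z(313,422),.1637);print('tail',t,'old',seat+mz*.073,'in tool',MG.T@(t-seat-mz*.073))
print('angle of cam vs MG',R.from_matrix(MG.T@R.from_quat(get_obs()['tool_rot']).as_matrix()).as_rotvec())
c=load('scene0');print('scene proj tail',proj(c,[t,seat+mz*.073]))
c=load('top0');print(proj(c,[t,seat+mz*.073]), 'clicked',275+385.5/9-.5,185+309.5/9-.5)
E
```

```text
277.8275396837967 [-0.06602434  0.          0.          0.          0.        ]
[[ 0.3761 -0.2327  0.0088]
 [ 0.4064 -0.1551  0.0088]
 [ 0.5196 -0.1968  0.0088]
 [ 0.488  -0.2766  0.0088]] [ 0.44751997 -0.21530155  0.0088    ]
0.0834 68.68845887682807
0.1206 -20.240460966573345
0.0858 -111.58067815878411
0.1202 158.59767310636408
tail [ 0.42774713 -0.20790911  0.1637    ] old [ 0.4303635  -0.20700567  0.16372547] in tool [-0.00180314 -0.00089094  0.00190187]
angle of cam vs MG [ 0.00091581 -0.00089029 -0.00020125]
scene proj tail [[300.27722305 200.85229409]
 [300.49545036 200.2456087 ]]
[[317.43661573 219.87739154]
 [317.10928699 219.03179912]] clicked 317.3333333333333 218.88888888888889
```

```bash
cat >> h.py <<'E'
yaw=np.radians(-21.2)
ex=np.array([np.cos(yaw),np.sin(yaw),0]);ey=np.array([-ex[1],ex[0],0])
mz=-.435*ex+np.array([0,0,.9]); mz/=np.linalg.norm(mz)
MG=frame(-mz,ey)
seat=np.array([.4283,-.2078,.1637])-mz*.073
E
python3 - <<'E'
from h import *
print(seat)
rows([(seat+mz*.06,MG),(seat+mz*.025,MG)])
E
```

```text
[ 0.45791742 -0.21928784  0.09797453]
row [-2.0, 84.0, 0.6] [-0.0009, -0.0054, -0.0028] dist 84.0 deg 0.4
row [-1.9, 119.0, 0.5] [-0.0009, -0.0054, -0.0028] dist 119.0 deg 0.4
```

jog_arm([
  [-2, 42, 0.6, -0.0009, -0.0054, -0.0028, -1],
  [-2, 84, 0.6, -0.0009, -0.0054, -0.0028, -1],
  [-2, 84, 0.6, -0.0009, -0.0054, -0.0028, -1],
  [-2, 84, 0.6, -0.0009, -0.0054, -0.0028, -1],
])

```text
time: 3.92
position: [0.4337, -0.2104, 0.153]
tool_rot: [0.698, 0.48, -0.302, -0.437]
ft_force: [0.4, -1.0, -0.4]
grip_width: 0.0875
```

```bash
python3 - <<'E'
from h import *
c=snap('wrist','wc2'); o=get_obs();print(o['position'],seat+mz*.06)
print(proj(c,[seat+mz*.073,seat]))
rows([(seat+mz*.025,MG)])
E
```

```text
[ 0.43366539 -0.21085162  0.15356499] [ 0.43357434 -0.20984578  0.15199546]
[[257.66996857 239.33427085]
 [257.09862512 203.82330495]]
row [1.0, 36.2, 1.2] [0.0019, 0.0036, -0.0014] dist 36.2 deg 0.2
```

View pics/wc2.png

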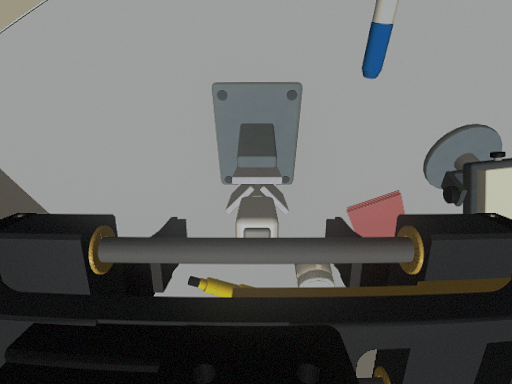

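jog_arm([
  [0, 18, 0, 0.002, 0.0036, -0.0014, -1],
  [0, 36, 0, 0.002, 0.0036, -0.0014, -1],
  [0, 36, 0, 0.002, 0.0036, -0.0014, -1],
  [0, 36, 0, 0.002, 0.0036, -0.0014, -1],
])

```text
time: 4.47
position: [0.4533, -0.2174, 0.1283]
tool_rot: [0.697, 0.473, -0.303, -0.445]
ft_force: [0.1, 0.4, -1.1]
grip_width: 0.0872
```

```bash
python3 - <<'E'
from h import *
o=get_obs();print(o['position'],seat+mz*.025,o['ft_force'],o['moment'])
rows([(seat+mz*.025,MG)])
E
```

```text
[ 0.45329616 -0.21736076  0.12833754] [ 0.44777447 -0.21535365  0.12048325] [ 0.09528708  0.43622865 -1.12752328] [ 0.03596956  0.22855013 -0.04830346]
row [-0.2, 4.7, 8.6] [-0.0163, -0.0068, -0.004] dist 9.8 deg 1.0
```

```bash
python3 - <<'E'
from h import *
o=get_obs();print(o['q'].round(3),o['joint_velocities'].round(3),o['joint_torque'].round(2),o['moment'],o['ft_force'])
snap('scene','sc3');c=snap('wrist','wc3')
im=load('sc3')['img'][:,:,::-1];cv2.imwrite('pics/sc3z.png',cv2.resize(im[100:290,230:400],None,fx=3.5,fy=3.5))
E
```

```text
[-0.771  0.458  2.158  0.933  0.201 -2.854] [-0.003 -0.001  0.005  0.003 -0.001  0.001] [ 2.000e-02 -2.976e+01 -6.980e+00  2.600e-01 -4.600e-01 -2.000e-02] [ 0.03596956  0.22855013 -0.04830346] [ 0.09528708  0.43622865 -1.12752328]
```

View pics/sc3z.png

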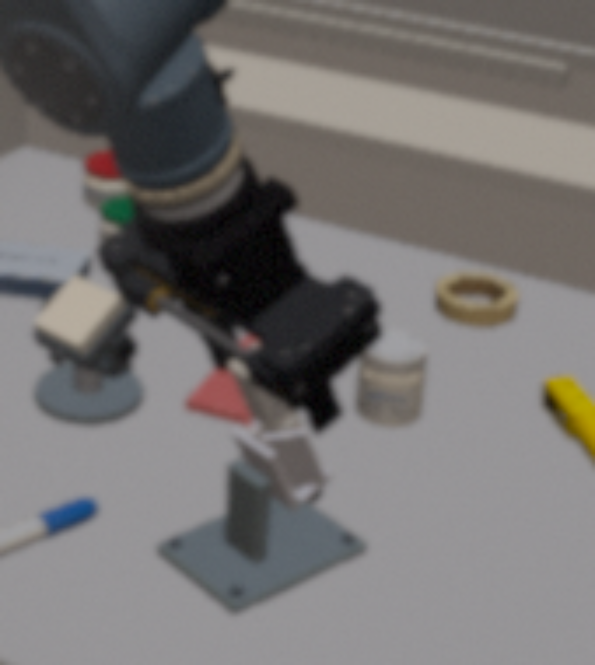

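View pics/wc3.png

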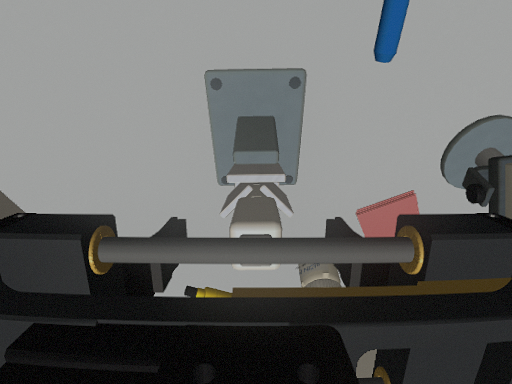

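jog_arm([
  [0, -40, 0, 0, 0, 0, -1],
  [0, -90, 5, 0, 0, 0, -1],
  [0, -130, 10, 0, 0, 0, -1],
  [0, -130, 10, 0, 0, 0, -1],
])

```text
time: 5.08
position: [0.3939, -0.1941, 0.244]
tool_rot: [0.699, 0.473, -0.302, -0.443]
ft_force: [0.4, -0.1, -0.8]
grip_width: 0.087
```

```bash
cat >> h.py <<'E'
MG=frame(-mz,-ey)
E
python3 - <<'E'
from h import *
o=get_obs();print(o['q'].round(3),o['position'],seat+mz*.155)
rows([(seat+mz*.155,MG)])
E
```

```text
[-0.854  0.105  2.161  0.4    0.514 -2.361] [ 0.39386622 -0.19413304  0.24403069] [ 0.39503112 -0.19489585  0.23752861]
row [-0.3, 6.5, 1.5] [0.0108, 3.1346, -0.0184] dist 6.6 deg 179.6
```

jog_arm([
  [0, 0, 0, 0, 0.18, 0, -1],
  [0, 0, 0, 0, 0.36, 0, -1],
  [0, 0, 0, 0, 0.54, 0, -1],
  [0, 0, 0, 0, 0.72, 0, -1],
  [0, 0, 0, 0, 0.9, 0, -1],
  [0, 0, 0, 0, 1.08, 0, -1],
  [0, 0, 0, 0, 1.26, 0, -1],
  [0, 0, 0, 0, 1.44, 0, -1],
  [0, 0, 0, 0, 1.62, 0, -1],
  [0, 0, 0, 0, 1.8, 0, -1],
  [0, 0, 0, 0, 1.98, 0, -1],
  [0, 0, 0, 0, 2.16, 0, -1],
  [0, 0, 0, 0, 2.34, 0, -1],
  [0, 0, 0, 0, 2.52, 0, -1],
  [0, 0, 0, 0, 2.7, 0, -1],
  [0, 2, 1, 0, 2.88, 0, -1],
  [0, 4, 1.5, 0.01, 3.06, -0.018, -1],
  [0, 6, 1.5, 0.011, 3.134, -0.018, -1],
  [0, 6, 1.5, 0.011, 3.134, -0.018, -1],
])

```text
time: 7.45
position: [0.3952, -0.1943, 0.2343]
tool_rot: [0.301, -0.442, 0.696, -0.479]
ft_force: [-0.2, 0.4, -0.0]
grip_width: 0.087
```

```bash
python3 - <<'E'
from h import *
o=get_obs();print(o['q'].round(3),o['position'])
c=snap('wrist','wc4');print(proj(c,[seat+mz*.073,seat]))
rows([(seat+mz*.155,MG),(seat+mz*.025,MG)])
E
```

```text
[-0.863  0.128  2.176  0.457  0.486  0.709] [ 0.39521061 -0.19427903  0.2343267 ]
[[255.93265788 197.84144028]
 [256.12651594 180.83520611]]
row [0.6, -2.7, 1.3] [0.0071, 0.0007, -0.0037] dist 3.0 deg 0.5
row [1.1, 127.3, 2.2] [0.0071, 0.0007, -0.0037] dist 127.3 deg 0.5
```

View pics/wc4.png

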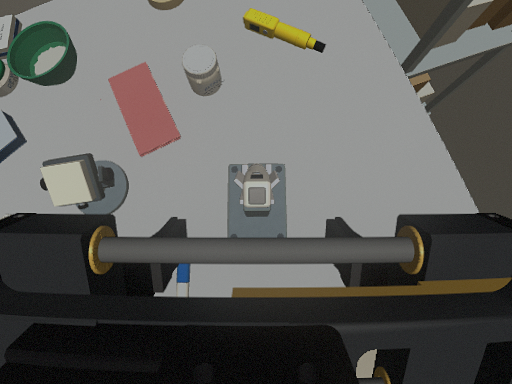

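```bash
python3 - <<'E'
from h import *
c=load('wc4');im=c['img'][:,:,::-1]
cv2.imwrite('pics/wc4z.png',cv2.resize(im[150:250,210:310],None,fx=6,fy=6,interpolation=cv2.INTER_CUBIC))
M=MG;mx=np.cross(ey,mz)
pts=[seat+mz*.073+a*mx*.013+b*ey*.013 for a,b in [(1,1),(1,-1),(-1,-1),(-1,1)]]
print((proj(c,pts)-[210,150])*6)
E
```

```text
[[187.92188264 202.43713924]
 [363.38473889 202.63105106]
 [361.00480427 369.4568645 ]
 [190.13741533 369.20638118]]
```

View pics/wc4z.png

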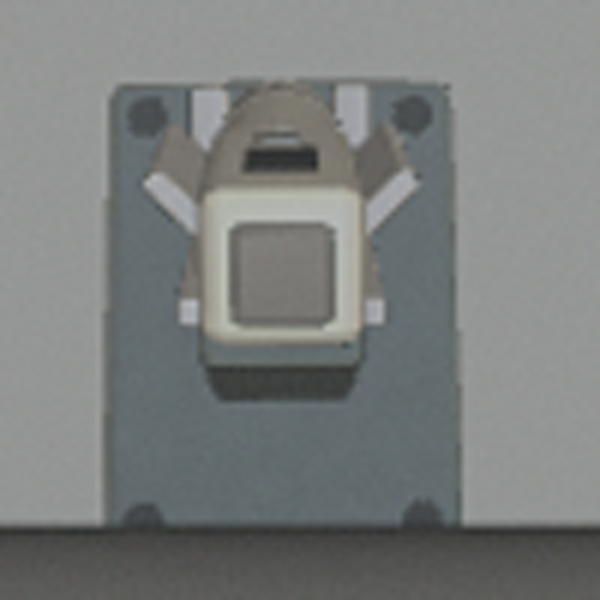

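```bash
cat >> h.py <<'E'
seat=np.array([.4289,-.2087,.1637])-mz*.073
E
python3 - <<'E'
from h import *
print(seat)
rows([(seat+mz*.025,MG)])
E
```

```text
[ 0.45851742 -0.22018784  0.09797453]
row [1.7, 127.7, 3.0] [0.0071, 0.0007, -0.0037] dist 127.7 deg 0.5
```

jog_arm([
  [1.7, 50, 3, 0.007, 0, -0.0037, -1],
  [1.7, 90, 3, 0.007, 0, -0.0037, -1],
  [1.7, 115, 3, 0.007, 0, -0.0037, -1],
  [1.7, 127.7, 3, 0.007, 0, -0.0037, -1],
  [1.7, 127.7, 3, 0.007, 0, -0.0037, -1],
])

```text
time: 8.12
position: [0.4486, -0.2165, 0.1202]
tool_rot: [0.3, -0.439, 0.699, -0.478]
ft_force: [0.6, 0.1, -0.1]
grip_width: 0.0871
```

```bash
python3 - <<'E'
from h import *
o=get_obs();print(o['q'].round(3),o['position'],o['ft_force'],o['moment'])
c=snap('wrist','wc5')
rows([(seat+mz*.025,MG)])
E
```

```text
[-0.786  0.479  2.188  1.253  0.186 -0.056] [ 0.44859982 -0.21645322  0.1202289 ] [ 0.56635463  0.05264717 -0.05277063] [ 0.02300102  0.4303261  -0.03939151]
row [-0.1, 0.3, -0.4] [-0.0003, 0.0001, 0.0003] dist 0.5 deg 0.0
```

View pics/wc5.png

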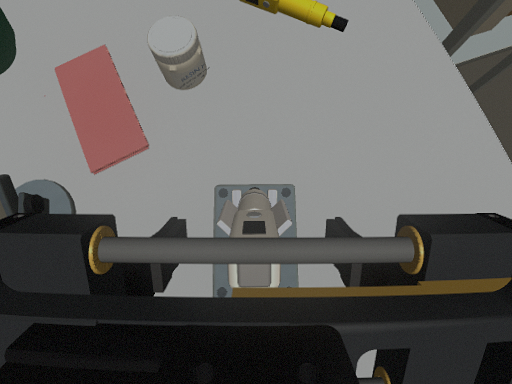

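jog_arm([
  [0, 0, 0, 0, 0, 0, 0.2],
  [0, 0, 0, 0, 0, 0, 0.4],
  [0, 0, 0, 0, 0, 0, 1],
  [0, 0, 0, 0, 0, 0, 1],
  [0, 0, 0, 0, 0, 0, 1],
], grip_force=8)

```text
time: 8.8
position: [0.4487, -0.2166, 0.1217]
tool_rot: [0.3, -0.438, 0.7, -0.479]
ft_force: [0.4, 0.4, 0.4]
grip_width: 0.0448
```

```bash
python3 - <<'E'
from h import *
o=get_obs();print(o['q'].round(3),o['position'],o['ft_force'],o['moment'],o['grip_width'],MG.T@o['ft_force'])
rows([(seat+mz*.025,MG)])
E
```

```text
[-0.787  0.476  2.188  1.253  0.186 -0.056] [ 0.44867564 -0.21659112  0.12173332] [0.38342946 0.37314056 0.37426932] [ 0.03554915  0.41050694 -0.05845111] 0.04478679804463836 [-0.48654534 -0.24012898  0.36323719]
row [-0.2, 0.9, -0.9] [-0.002, -0.0003, 0.0009] dist 1.3 deg 0.1
```

jog_arm([
  [0, 0, 0, 0, 0, 0, 1],
  [0, 0, 0, 0, 0, 0, 1],
  [0, 0, 0, 0, 0, 0, 1],
], grip_force=8)

```text
time: 9.18
position: [0.449, -0.2157, 0.1216]
tool_rot: [0.299, -0.438, 0.699, -0.479]
ft_force: [2.4, 2.3, -0.2]
grip_width: 0.0264
```

```bash
python3 - <<'E'
from h import *
o=get_obs();print(o['position'],o['ft_force'],o['moment'],o['grip_width'],MG.T@o['ft_force'],MG.T@o['moment'])
E
```

```text
[ 0.44897671 -0.21574675  0.12157051] [ 2.3943749   2.32754149 -0.16529668] [0.42431745 0.06934621 0.26522617] 0.026360446283354714 [-3.03588712  0.75398612  1.1801262 ] [-0.21809674 -0.07755569  0.44901898]
```

jog_arm([
  [-0.5, 0, 0, 0, 0, 0, 1],
  [-0.8, 0, 0, 0, 0, 0, 1],
  [-0.8, 0, 0, 0, 0, 0, 1],
], grip_force=30)

```text
time: 9.55
position: [0.449, -0.2157, 0.1216]
tool_rot: [0.3, -0.438, 0.7, -0.479]
ft_force: [1.1, 1.9, 0.3]
grip_width: 0.0261
```

```bash
python3 - <<'E'
from h import *
o=get_obs();print(repr(o['position']),repr(o['tool_rot']),o['ft_force'],o['moment'],o['grip_width'],MG.T@o['ft_force'],MG.T@o['moment'])
rows([(seat+mz*.025,MG)])
E
```

```text
array([ 0.44896423, -0.21569957,  0.12155837]) array([ 0.29986222, -0.43786809,  0.69950072, -0.47859475]) [1.09646162 1.93397999 0.31360959] [0.37678618 0.1039835  0.22422493] 0.02614920436793135 [-2.19960303 -0.14184968  0.42718006] [-0.23320143 -0.06537535  0.38000049]
row [0.7, 0.8, -0.8] [-0.0017, -0.0003, 0.0005] dist 1.3 deg 0.1
```

jog_arm([
  [-0.5, -10, 0.5, 0, 0, 0, 1],
  [-0.5, -30, 1, 0, 0, 0, 1],
  [-0.5, -60, 1, 0, 0, 0, 1],
  [-0.5, -100, 1, 0, 0, 0, 1],
  [-0.5, -130, 1, 0, 0, 0, 1],
  [-0.5, -130, 1, 0, 0, 0, 1],
])

```text
time: 10.3
position: [0.3969, -0.1957, 0.2406]
tool_rot: [0.3, -0.436, 0.701, -0.478]
ft_force: [-0.0, 0.1, -2.1]
grip_width: 0.0256
```

```bash
python3 - <<'E'
from h import *
o=get_obs();print(o['position'],o['q'].round(3),o['ft_force'],o['grip_width'])
c=snap('wrist','wl1');snap('scene','sl1')
for f in ['wr1','ws1']:
    im=load(f)['img'][:,:,::-1]
    cv2.imwrite(f'pics/{f}z.png',cv2.resize(im[130:225,205:305],None,fx=6,fy=6,interpolation=cv2.INTER_CUBIC))
im=load('sl1')['img'][:,:,::-1];cv2.imwrite('pics/sl1z.png',cv2.resize(im[60:290,200:400],None,fx=2.6,fy=2.6))
E
```

```text
[ 0.39690147 -0.19566066  0.24059781] [-0.861  0.115  2.173  0.452  0.486  0.718] [-0.04902272  0.12213431 -2.12739224] 0.0256112506292556
```

View pics/wl1.png

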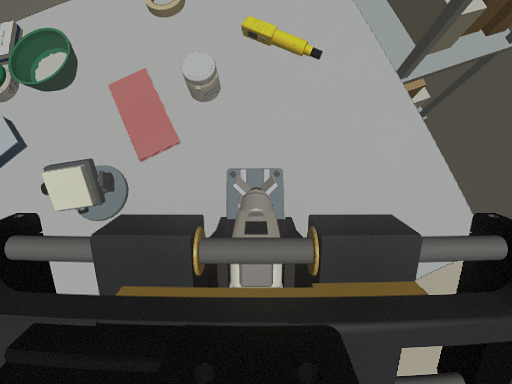

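View pics/sl1z.png

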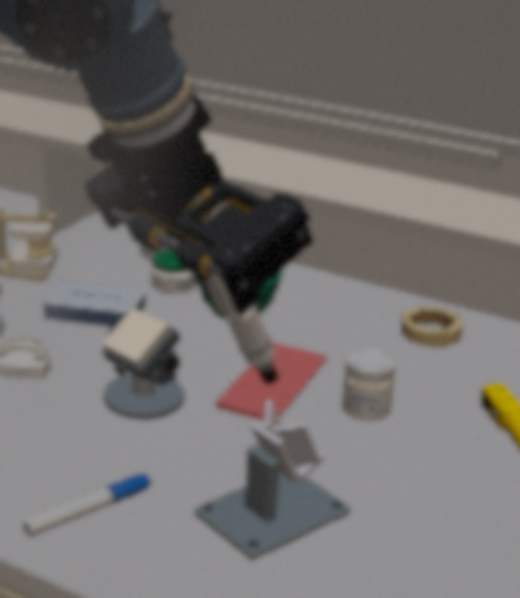

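View pics/wr1z.png

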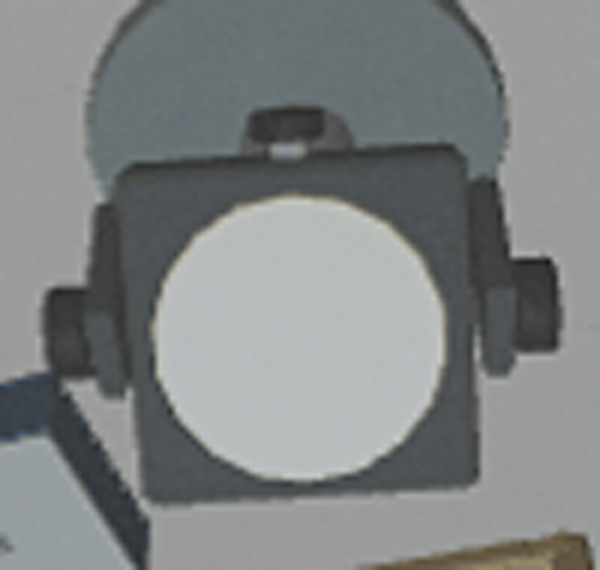

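View pics/ws1z.png

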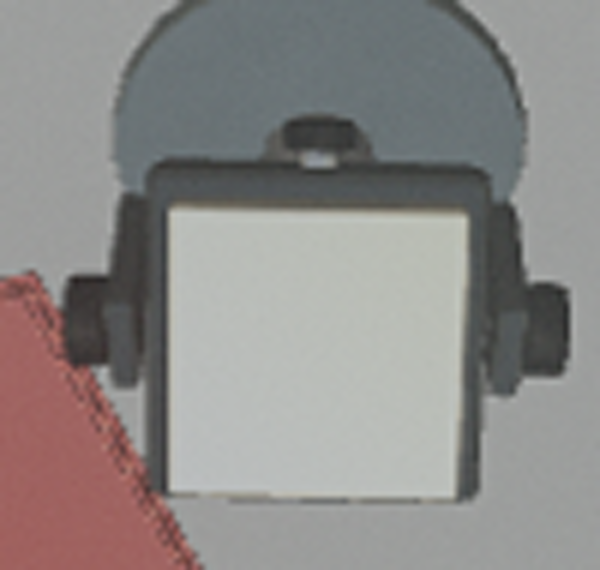

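```bash
cat > p.py <<'E'
from h import *
def fit(Q):
    for k in range(8):
        ctr=Q.mean(0); vt=np.linalg.svd(Q-ctr,full_matrices=False)[2]; nn=vt[2]*np.sign(vt[2,2]); d=(Q-ctr)@nn; keep=abs(d)<2.5*d.std()
        if keep.all(): break
        Q=Q[keep]
    return ctr,nn,d.std(),len(Q)
for n,x,y,fs in [('sq',.5425,.0015,['ws1','top0','scene0','wl1','wc1']),('rd',.564,.262,['wr1','ws1','top0','scene0'])]:
  for f in fs:
    c=load(f);W=cloud(c);h=W.shape[:2]
    I=c['img'].min(2).astype(float)
    b=(np.hypot(W[...,0]-x,W[...,1]-y)<.06)&(W[...,2]>.05)
    thr=0.75*np.percentile(I[b],98)
    face=(b&(I>thr)).astype(np.uint8)
    nl,lab,st,cen=cv2.connectedComponentsWithStats(face); k=1+np.argmax(st[1:,4]); face=(lab==k).astype(np.uint8)
    face=cv2.morphologyEx(face,cv2.MORPH_CLOSE,np.ones((3,3)))
    cnt=max(cv2.findContours(face,0,cv2.CHAIN_APPROX_NONE)[0],key=cv2.contourArea)
    er=cv2.erode(face,np.ones((3,3)))>0
    ctr,nn,s,N=fit(W[er&~np.isnan(W[...,0])])
    # center via contour rays onto plane
    m=cv2.moments(face,True); 
    pts=[]
    for p in cnt[:,0]:
        o,d=ray(c,*p); pts.append(o+d*((ctr-o)@nn)/(d@nn))
    pts=np.array(pts); e1=np.cross([0,1,0],nn);e1/=np.linalg.norm(e1);e2=np.cross(nn,e1)
    uv=np.c_[(pts-ctr)@e1,(pts-ctr)@e2].astype(np.float32)*1000
    r=cv2.minAreaRect(uv) 
    cc=ctr+(e1*r[0][0]+e2*r[0][1])/1000
    print(n,f,N,'fc',cc.round(4),'n',nn.round(4),'tilt',np.degrees(np.arccos(nn[2])).round(2),'yaw',np.degrees(np.arctan2(nn[1],nn[0])).round(2),'rms',s.round(5),'size',np.round(r[1],1),'ang',round(r[2],1), 'thr',thr)
    hole=cv2.dilate(face,np.ones((5,5)))>0
    blk=b&~hole&(I<thr*.6)&(abs((W-ctr)@nn+.008)<.006)&(np.linalg.norm(W-cc,axis=-1)<.045)
    if blk.sum()>60:
        c2,n2,s2,N2=fit(W[blk]); print('   block',N2,n2.round(3),'p',((cc-c2)@nn).round(4),s2.round(4))
E
python3 p.py
```

```text
sq ws1 2101 fc [0.5425 0.0022 0.0853] n [-0.4945  0.1132  0.8618] tilt 30.48 yaw 167.1 rms 0.00065 size [50.6 50.9] ang 79.1 thr 140.25
   block 351 [-0.492  0.112  0.863] p 0.0129 0.0007
sq top0 158 fc [0.5428 0.0025 0.0851] n [-0.5094  0.106   0.854 ] tilt 31.36 yaw 168.24 rms 0.00225 size [50.5 51.7] ang 79.0 thr 90.75
sq scene0 179 fc [0.5431 0.0013 0.0839] n [-0.4753  0.1328  0.8697] tilt 29.57 yaw 164.38 rms 0.00161 size [59.8 51.3] ang 78.9 thr 107.25
sq wl1 1351 fc [0.543  0.0016 0.0856] n [-0.4974  0.1141  0.86  ] tilt 30.69 yaw 167.08 rms 0.00071 size [52.  52.1] ang 78.7 thr 133.5
   block 185 [-0.495  0.112  0.862] p 0.0128 0.0008
sq wc1 1584 fc [0.5425 0.0017 0.0853] n [-0.4943  0.1122  0.862 ] tilt 30.46 yaw 167.21 rms 0.00076 size [51.6 51.2] ang 78.6 thr 130.5
   block 359 [-0.504  0.109  0.857] p 0.0127 0.0007
rd wr1 1568 fc [0.5622 0.2623 0.0787] n [-0.5093 -0.0411  0.8596] tilt 30.73 yaw -175.38 rms 0.00064 size [49.3 49.3] ang 0.2 thr 139.5
   block 1065 [-0.518 -0.04   0.854] p 0.0053 0.001
rd ws1 955 fc [0.5628 0.2505 0.0784] n [-0.5102 -0.036   0.8593] tilt 30.76 yaw -175.97 rms 0.00075 size [50.7 27.7] ang 1.7 thr 131.25
   block 1293 [-0.519 -0.189  0.833] p 0.0071 0.0025
rd top0 113 fc [0.5622 0.2643 0.0785] n [-0.5641 -0.0213  0.8254] tilt 34.37 yaw -177.83 rms 0.00242 size [47.5 47.5] ang 88.2 thr 90.51
   block 74 [-0.545 -0.013  0.839] p 0.0085 0.003
rd scene0 123 fc [0.5637 0.2616 0.0782] n [-0.4842 -0.0175  0.8748] tilt 28.98 yaw -177.93 rms 0.00189 size [56.2 50.3] ang 11.7 thr 106.77000000000001
```

```bash
cat >> h.py <<'E'
ns=np.array([-.4955,.1132,.861]);ns/=np.linalg.norm(ns);cs=np.array([.5427,.0018,.0854]);MS=frame(-ns,[-.3,-1,0])
nr=np.array([-.510,-.040,.859]);nr/=np.linalg.norm(nr);cr=np.array([.5622,.2624,.0787]);MR=frame(-nr,[-.2,-1,0])
L=.1002
E
python3 - <<'E'
from h import *
rows([(cs+ns*(L+.06),MS),(cs+ns*(L+.015),MS)])
E
```

```text
row [-224.6, 6.5, -21.2] [0.0787, -0.0712, 0.0726] dist 225.7 deg 7.4
row [-228.0, 51.3, -17.8] [0.0787, -0.0712, 0.0726] dist 234.4 deg 7.4
```

jog_arm([
  [-55, -10, -5, 0.02, -0.018, 0.018, 1],
  [-110, -10, -10, 0.04, -0.036, 0.036, 1],
  [-165, -5, -16, 0.06, -0.054, 0.054, 1],
  [-215, 6.5, -21, 0.0787, -0.0712, 0.0726, 1],
  [-224.6, 6.5, -21, 0.0787, -0.0712, 0.0726, 1],
  [-226, 25, -19.5, 0.0787, -0.0712, 0.0726, 1],
  [-228, 46, -18, 0.0787, -0.0712, 0.0726, 1],
  [-228, 51, -18, 0.0787, -0.0712, 0.0726, 1],
  [-228, 51, -18, 0.0787, -0.0712, 0.0726, 1],
])

```text
time: 11.52
position: [0.4847, 0.0153, 0.1838]
tool_rot: [0.29, -0.404, 0.687, -0.53]
ft_force: [-0.8, -0.3, -2.7]
grip_width: 0.0259
```

```bash
cat > st.py <<'E'
from h import *
import sys
n,c,M=(ns,cs,MS) if sys.argv[1]=='s' else (nr,cr,MR)
o=get_obs();T=R.from_quat(o['tool_rot']).as_matrix()
print('t',o['time'],'q',o['q'].round(2),'F tool',(T.T@o['ft_force']).round(2),'height over face(mm)',((o['position']-c)@n-L)*1000,'lat',(M.T@(o['position']-c)*1000).round(2),'ang',np.degrees(R.from_matrix(T.T@M).as_rotvec()).round(2),o['grip_width'])
rows([(c+n*(L+float(sys.argv[2])/1000),M)])
E
python3 st.py s 5; python3 - <<'E'
from h import *
c=snap('wrist','wp1');s=snap('scene','sp1');snap('top','tp1')
im=s['img'][:,:,::-1];cv2.imwrite('pics/sp1z.png',cv2.resize(im[100:230,170:350],None,fx=4,fy=4,interpolation=cv2.INTER_CUBIC))
print(get_obs()['ft_force'],proj(s,[cs,cs+ns*.015,cs+ns*(.015+.074)])-[170,100])
E
```

```text
t 11.525 q [-0.19  0.32  2.2  -0.2   0.09  1.86] F tool [ 0.55  1.97 -1.94] height over face(mm) 14.788408721566004 lat [  -0.17 -114.99   -1.25] ang [ 0.2   0.01 -0.03] 0.02592509147317258
row [0.2, 9.8, 1.3] [0.0035, 0.0001, -0.0004] dist 9.9 deg 0.2
[ 0.96624341 -0.05413999 -1.51652919] [[81.46486598 87.44105529]
 [79.3277596  84.07506062]
 [68.22657066 66.58873996]]
```

View pics/wp1.png

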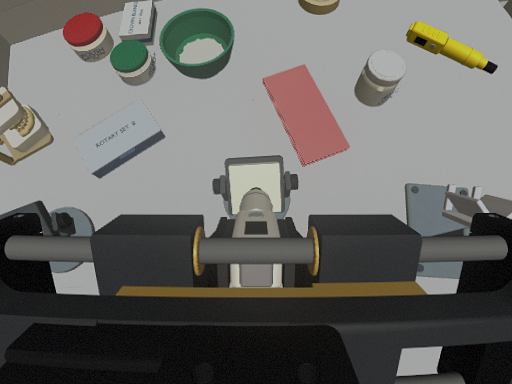

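View pics/sp1z.png

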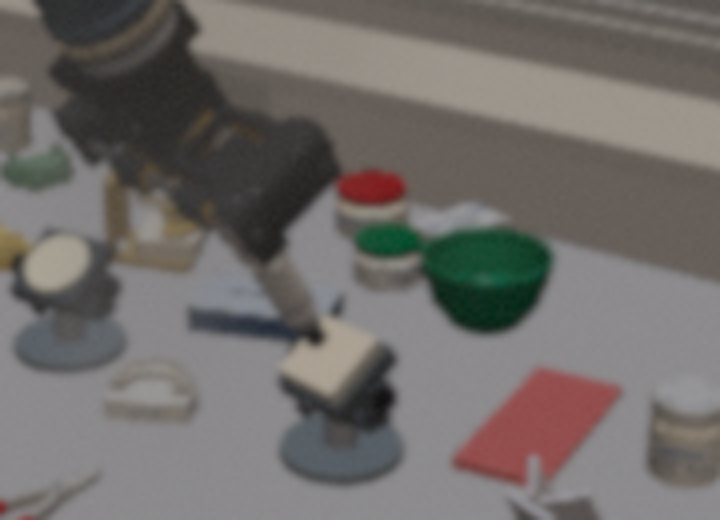

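jog_arm([
  [0.2, 4, 1.2, 0.0035, 0, 0, 1],
  [0.2, 8, 1.2, 0.0035, 0, 0, 1],
  [0.2, 11, 1.2, 0.0035, 0, 0, 1],
  [0.2, 11, 1.2, 0.0035, 0, 0, 1],
])

```text
time: 12.18
position: [0.4917, 0.0135, 0.176]
tool_rot: [0.289, -0.402, 0.688, -0.531]
ft_force: [-0.2, -0.1, -2.2]
grip_width: 0.0257
```

```bash
cat > av.py <<'E'
from h import *
import sys
n,c,M=(ns,cs,MS) if sys.argv[1]=='s' else (nr,cr,MR)
F=[];H=[];X=[];A=[]
for i in range(int(sys.argv[2])):
    camera('scene');o=get_obs();T=R.from_quat(o['tool_rot']).as_matrix();F.append(T.T@o['ft_force']);H.append(((o['position']-c)@n-L)*1000);X.append(M.T@(o['position']-c)*1000);A.append(np.degrees(R.from_matrix(M.T@T).as_rotvec()))
print('t',o['time'],'F',np.mean(F,0).round(2),'H',np.mean(H).round(2),'X',np.mean(X,0).round(2),'ang',np.mean(A,0).round(2),'w',o['grip_width'], 'sdF',np.std(F,0).round(2),'mom',(T.T@o['moment']).round(3))
E
python3 av.py s 4
```

```text
t 12.375 F [-0.11  1.2  -0.84] H 4.58 X [  -0.11 -104.78    1.05] ang [ 0.17 -0.01  0.04] w 0.025947916313237493 sdF [0.38 0.22 0.08] mom [-0.612 -0.087 -0.105]
```

jog_arm([
  [0, 1, 0, 0, 0, 0, 1],
  [0, 2, 0, 0, 0, 0, 1],
  [0, 3, 0, 0, 0, 0, 1],
  [0, 3, 0, 0, 0, 0, 1],
])

```text
time: 12.88
position: [0.4932, 0.0132, 0.1736]
tool_rot: [0.289, -0.402, 0.688, -0.531]
ft_force: [0.2, 0.8, -1.5]
grip_width: 0.0253
```

```bash
python3 av.py s 3
```

```text
t 13.025 F [-0.03  1.63 -0.77] H 1.59 X [  -0.13 -101.79    1.1 ] ang [ 0.18 -0.02  0.04] w 0.02597614145813639 sdF [0.22 0.3  0.31] mom [-0.588 -0.054 -0.065]
```

jog_arm([
  [0, 1, -0.5, 0, 0, 0, 1],
  [0, 2, -1, 0, 0, 0, 1],
  [0, 2, -1, 0, 0, 0, 1],
])

```text
time: 13.4
position: [0.4933, 0.0132, 0.1713]
tool_rot: [0.289, -0.402, 0.688, -0.531]
ft_force: [0.3, 0.0, -2.0]
grip_width: 0.0259
```

```bash
python3 av.py s 3
```

```text
t 13.55 F [ 0.35  1.44 -1.13] H -0.42 X [-1.200e-01 -9.978e+01  5.000e-02] ang [ 0.17 -0.02  0.04] w 0.0257625720195515 sdF [0.12 0.13 0.45] mom [-0.644 -0.01  -0.085]
```

jog_arm([
  [0, 1, 0, 0, 0, 0, 1],
  [0, 1, 0, 0, 0, 0, 1],
])

```text
time: 13.8
position: [0.4938, 0.0131, 0.1706]
tool_rot: [0.289, -0.402, 0.688, -0.531]
ft_force: [-1.4, -0.2, 0.1]
grip_width: 0.0258
```

```bash
python3 av.py s 3
```

```text
t 13.95 F [ 0.2  -0.78 -0.76] H -1.32 X [-1.300e-01 -9.888e+01  8.000e-02] ang [ 0.18 -0.02  0.04] w 0.025915473508481206 sdF [0.4  0.61 0.5 ] mom [-0.674 -0.057 -0.105]
```

jog_arm([
  [0, 1, 0, 0, 0, 0, 1],
  [0, 2, 0, 0, 0, 0, 1],
  [0, 3, 0, 0, 0, 0, 1],
  [0, 3.2, 0, 0, 0, 0, 1],
  [0, 3.2, 0, 0, 0, 0, 1],
])

```text
time: 14.58
position: [0.4954, 0.0127, 0.1678]
tool_rot: [0.289, -0.402, 0.688, -0.531]
ft_force: [-1.7, -0.3, 2.2]
grip_width: 0.0253
```

```bash
python3 av.py s 6
```

```text
t 14.875 F [ 0.25 -2.7  -0.58] H -4.54 X [ -0.15 -95.66   0.12] ang [ 0.18 -0.02  0.04] w 0.02585573948500171 sdF [0.66 0.5  0.21] mom [-0.648  0.026 -0.079]
```

jog_arm([
  [0, 0, 0, 0, 0, 0, 1],
  [0, 0, 0, 0, 0, 0, 1],
  [0, 0, 0, 0, 0, 0, 1],
  [0, 0, 0, 0, 0, 0, 1],
  [0, 0, 0, 0, 0, 0, 1],
  [0, 0, 0, 0, 0, 0, 1],
  [0, 0, 0, 0, 0, 0, 1],
  [0, 0, 0, 0, 0, 0, 1],
  [0, 0, 0, 0, 0, 0, 1],
])

```text
time: 16.0
position: [0.4955, 0.0127, 0.1678]
tool_rot: [0.289, -0.402, 0.688, -0.531]
ft_force: [-2.4, -0.1, 2.8]
grip_width: 0.0256
```

```bash
python3 av.py s 6; python3 - <<'E'
from h import *
c=snap('wrist','wp2');s=snap('scene','sp2')
im=s['img'][:,:,::-1];cv2.imwrite('pics/sp2z.png',cv2.resize(im[150:210,215:295],None,fx=9,fy=9,interpolation=cv2.INTER_CUBIC))
im=c['img'][:,:,::-1];cv2.imwrite('pics/wp2z.png',cv2.resize(im[130:240,200:310],None,fx=5,fy=5,interpolation=cv2.INTER_CUBIC))
rows([(cs+ns*(L+.05),MS)])
rows([(cr+nr*(L+.08),MR),(cr+nr*(L+.015),MR)])
E
```

```text
t 16.3 F [-0.02 -3.21 -0.68] H -4.58 X [ -0.14 -95.62   0.13] ang [ 0.18 -0.02  0.04] w 0.02605903862937942 sdF [0.31 0.6  0.28] mom [-0.672  0.03  -0.093]
row [0.1, -54.6, 0.0] [-0.0032, 0.0003, -0.0008] dist 54.6 deg 0.2
row [-228.5, -96.5, -47.1] [-0.0221, -0.0796, 0.1523] dist 252.5 deg 9.9
row [-238.3, -32.2, -48.9] [-0.0221, -0.0796, 0.1523] dist 245.4 deg 9.9
```

View pics/wp2z.png

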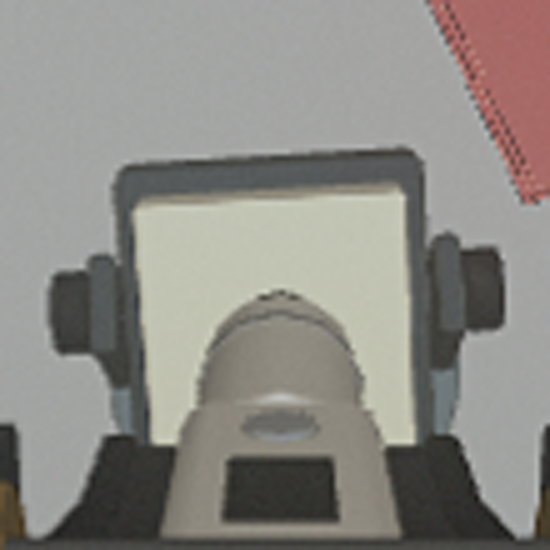

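View pics/sp2z.png

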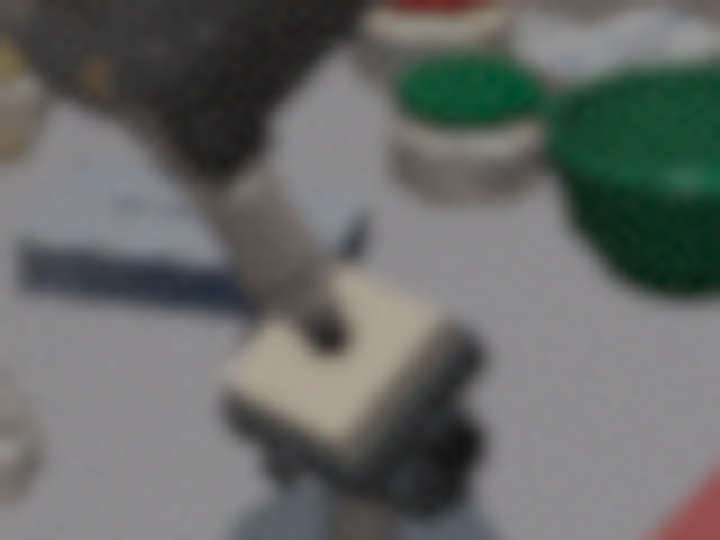

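jog_arm([
  [0, -20, 0, 0, 0, 0, 1],
  [0, -60, 0, 0, 0, 0, 1],
  [-45, -100, -10, -0.005, -0.02, 0.035, 1],
  [-100, -105, -20, -0.01, -0.04, 0.07, 1],
  [-155, -105, -32, -0.016, -0.06, 0.11, 1],
  [-210, -100, -44, -0.022, -0.08, 0.152, 1],
  [-228.5, -96.5, -47, -0.022, -0.08, 0.152, 1],
  [-232, -75, -48, -0.022, -0.08, 0.152, 1],
  [-236, -45, -49, -0.022, -0.08, 0.152, 1],
  [-238, -35, -49, -0.022, -0.08, 0.152, 1],
  [-238, -35, -49, -0.022, -0.08, 0.152, 1],
])

```text
time: 17.77
position: [0.5019, 0.2577, 0.1786]
tool_rot: [0.291, -0.409, 0.629, -0.593]
ft_force: [-0.5, -0.9, -1.0]
grip_width: 0.0257
```

```bash
python3 av.py r 2;python3 st.py r 4
```

```text
t 17.875 F [ 0.41  0.83 -1.68] H 17.42 X [  -0.   -117.62   -0.39] ang [-0.04 -0.02 -0.04] w 0.025403542445649876 sdF [0.27 0.27 0.35] mom [-0.609 -0.08  -0.174]
t 17.875 q [ 0.35  0.42  2.01 -0.62  0.24  2.65] F tool [ 0.14  1.1  -2.03] height over face(mm) 17.65729520705736 lat [-6.0000e-02 -1.1786e+02 -2.8000e-01] ang [0.02 0.02 0.03] 0.025403542445649876
row [0.1, 13.7, 0.3] [0.0004, 0.0003, 0.0005] dist 13.7 deg 0.0
```

jog_arm([
  [0, 0, 0, 0, -0.18, 0, 1],
  [0, 0, 0, 0, -0.36, 0, 1],
  [0, 5, 0, 0, -0.5, 0, 1],
  [0, 9, 0, 0, -0.5, 0, 1],
  [0, 12, 0, 0, -0.5, 0, 1],
  [0, 12, 0, 0, -0.5, 0, 1],
])

```text
time: 18.62
position: [0.5081, 0.2583, 0.1696]
tool_rot: [-0.437, 0.25, -0.538, 0.676]
ft_force: [0.5, 1.0, -1.5]
grip_width: 0.0257
```

```bash
cat >> h.py <<'E'
MR=MR@R.from_rotvec([0,-.5,0]).as_matrix()
E
python3 av.py r 4;python3 st.py r 2
```

```text
t 18.825 F [-0.5   1.33 -0.66] H 5.8 X [-1.90e-01 -1.06e+02 -7.00e-02] ang [-0.01  0.01 -0.02] w 0.025341939822395347 sdF [0.41 0.38 0.24] mom [-0.652 -0.019  0.135]
t 18.825 q [ 0.35  0.44  2.   -0.67  0.22  2.2 ] F tool [-0.18  1.91 -0.57] height over face(mm) 5.829758161629631 lat [-2.1000e-01 -1.0603e+02 -5.0000e-02] ang [0.   0.01 0.02] 0.025341939822395347
row [0.2, 3.8, 0.1] [0.0, 0.0001, 0.0003] dist 3.8 deg 0.0
```

jog_arm([
  [0, 1, 0, 0, 0, 0, 1],
  [0, 2, 0, 0, 0, 0, 1],
  [0, 3, 0, 0, 0, 0, 1],
  [0, 4, 0, 0, 0, 0, 1],
  [0, 4, 0, 0, 0, 0, 1],
])

```text
time: 19.45
position: [0.5101, 0.2585, 0.1661]
tool_rot: [-0.437, 0.249, -0.538, 0.677]
ft_force: [0.2, -1.2, -2.1]
grip_width: 0.0257
```

```bash
python3 av.py r 4
```

```text
t 19.65 F [-0.36  1.52 -1.29] H 1.73 X [-1.8000e-01 -1.0193e+02 -9.0000e-02] ang [-0.01 -0.03 -0.02] w 0.025746886471737736 sdF [0.25 0.72 0.22] mom [-0.686 -0.027  0.112]
```

jog_arm([
  [0, 0.7, 0, 0, 0, 0, 1],
  [0, 1.5, 0, 0, 0, 0, 1],
  [0, 1.5, 0, 0, 0, 0, 1],
])

```text
time: 20.02
position: [0.5109, 0.2585, 0.1649]
tool_rot: [-0.437, 0.249, -0.538, 0.677]
ft_force: [0.8, 0.9, -1.5]
grip_width: 0.0254
```

```bash
python3 av.py r 4
```

```text
t 20.225 F [-0.18  1.6  -0.81] H 0.24 X [-1.8000e-01 -1.0044e+02 -8.0000e-02] ang [-0.01 -0.03 -0.02] w 0.026105291253188063 sdF [0.36 0.55 0.17] mom [-0.593  0.011  0.131]
```

jog_arm([
  [0, 0.7, 0, 0, 0, 0, 1],
  [0, 1.2, 0, 0, 0, 0, 1],
  [0, 1.2, 0, 0, 0, 0, 1],
])

```text
time: 20.6
position: [0.5114, 0.2586, 0.164]
tool_rot: [-0.437, 0.249, -0.538, 0.677]
ft_force: [-1.3, -0.4, 0.3]
grip_width: 0.0256
```

```bash
python3 av.py r 4
```

```text
t 20.8 F [-0.28 -0.55 -0.75] H -0.86 X [-1.900e-01 -9.934e+01 -4.000e-02] ang [ 0.   -0.03 -0.02] w 0.025650497003500156 sdF [0.63 0.6  0.28] mom [-0.618 -0.028  0.072]
```

jog_arm([
  [0, 1, 0, 0, 0, 0, 1],
  [0, 2, 0, 0, 0, 0, 1],
  [0, 3, 0, 0, 0, 0, 1],
  [0, 3.3, 0, 0, 0, 0, 1],
  [0, 3.3, 0, 0, 0, 0, 1],
])

```text
time: 21.42
position: [0.5131, 0.2587, 0.1611]
tool_rot: [-0.437, 0.249, -0.538, 0.677]
ft_force: [-2.5, -0.3, 1.7]
grip_width: 0.0256
```

```bash
python3 av.py r 8
```

```text
t 21.825 F [-0.33 -2.94 -0.98] H -4.2 X [-1.9e-01 -9.6e+01 -3.0e-02] ang [-0.   -0.03 -0.02] w 0.02539279656157781 sdF [0.55 0.61 0.6 ] mom [-0.575  0.007  0.167]
```

jog_arm([
  [0, 0, 0, 0, 0, 0, 1],
  [0, 0, 0, 0, 0, 0, 1],
  [0, 0, 0, 0, 0, 0, 1],
  [0, 0, 0, 0, 0, 0, 1],
  [0, 0, 0, 0, 0, 0, 1],
  [0, 0, 0, 0, 0, 0, 1],
  [0, 0, 0, 0, 0, 0, 1],
  [0, 0, 0, 0, 0, 0, 1],
  [0, 0, 0, 0, 0, 0, 1],
])

```text
time: 22.95
position: [0.5132, 0.2587, 0.1611]
tool_rot: [-0.437, 0.249, -0.538, 0.677]
ft_force: [-1.9, 0.1, 2.7]
grip_width: 0.0258
```

```bash
python3 av.py r 4; python3 - <<'E'
from h import *
c=snap('wrist','wp3');s=snap('scene','sp3')
im=s['img'][:,:,::-1];cv2.imwrite('pics/sp3z.png',cv2.resize(im[130:200,150:230],None,fx=8,fy=8,interpolation=cv2.INTER_CUBIC))
im=c['img'][:,:,::-1];cv2.imwrite('pics/wp3z.png',cv2.resize(im[130:240,200:310],None,fx=5,fy=5,interpolation=cv2.INTER_CUBIC))
tcp=np.array([.44896,-.2157,.12156]);print('seat',tcp-mz*.0262)
rows([(cr+nr*(L+.08),MR),(tcp+mz*.130+ex*.001,MG),(tcp+mz*.06+ex*.001,MG),(tcp+ex*.001,MG)])
E
```

```text
t 23.15 F [-0.23 -3.14 -0.75] H -4.25 X [-1.800e-01 -9.595e+01 -6.000e-02] ang [-0.01 -0.03 -0.02] w 0.025922768656672476 sdF [0.57 0.39 0.55] mom [-0.588 -0.066  0.063]
seat [ 0.45958981 -0.21982303  0.09797086]
row [0.2, -84.3, 0.1] [0.0001, 0.0005, 0.0003] dist 84.3 deg 0.0
row [405.4, -143.8, -202.1] [-0.1138, 0.6558, -0.2015] dist 475.3 deg 39.8
row [415.9, -75.6, -213.9] [-0.1138, 0.6558, -0.2015] dist 473.7 deg 39.8
row [424.9, -17.2, -224.0] [-0.1138, 0.6558, -0.2015] dist 480.6 deg 39.8
```

View pics/wp3z.png

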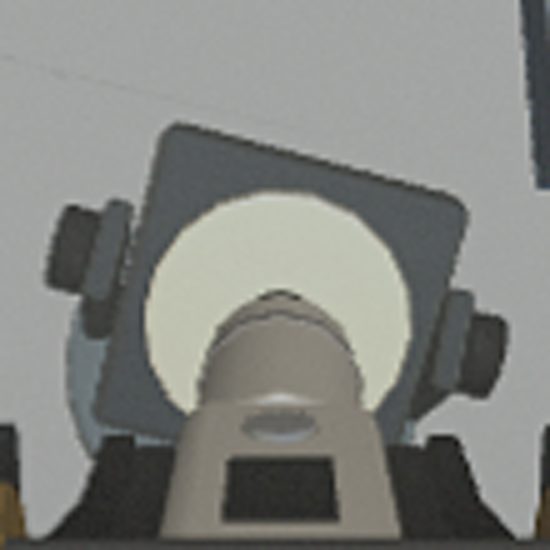

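View pics/sp3z.png

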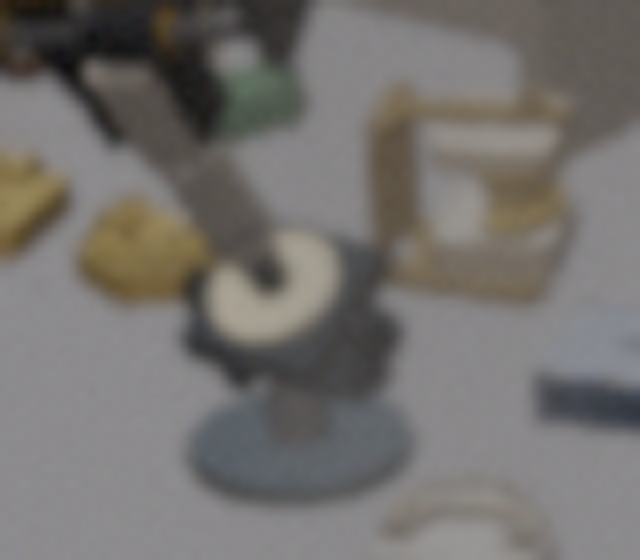

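jog_arm([
  [0, -20, 0, 0, 0, 0, 1],
  [0, -60, 0, 0, 0, 0, 1],
  [20, -105, -10, -0.01, 0.06, -0.02, 1],
  [70, -125, -35, -0.03, 0.15, -0.05, 1],
  [125, -130, -62, -0.05, 0.25, -0.08, 1],
  [180, -135, -90, -0.065, 0.35, -0.11, 1],
  [235, -138, -117, -0.08, 0.45, -0.14, 1],
  [290, -140, -145, -0.1, 0.55, -0.17, 1],
  [345, -142, -172, -0.1138, 0.63, -0.19, 1],
  [395, -144, -197, -0.1138, 0.6558, -0.2015, 1],
  [405.4, -143.8, -202.1, -0.1138, 0.6558, -0.2015, 1],
  [405.4, -143.8, -202.1, -0.1138, 0.6558, -0.2015, 1],
  [405.4, -143.8, -202.1, -0.1138, 0.6558, -0.2015, 1],
  [405.4, -143.8, -202.1, -0.1138, 0.6558, -0.2015, 1],
])

```text
time: 25.0
position: [0.3972, -0.1942, 0.2385]
tool_rot: [0.301, -0.438, 0.698, -0.479]
ft_force: [-0.3, -0.5, -1.3]
grip_width: 0.0261
```

```bash
cat > dk.py <<'E'
from h import *
import sys
tcp=np.array([.44896,-.2157,.12156])
P=[];Q=[];F=[]
for i in range(3):
    camera('scene');o=get_obs();P.append(o['position']);Q.append(o['tool_rot']);F.append(MG.T@o['ft_force'])
o['position']=np.mean(P,0);o['tool_rot']=R.from_quat(Q).mean().as_quat()
print('t',o['time'],'q',o['q'].round(2),'F',np.mean(F,0).round(2),'rel dock tool-axes',(MG.T@(o['position']-tcp)*1000).round(2),'w',o['grip_width'])
rows([(tcp+mz*a/1000+ex*b/1000,MG) for a,b in [(55,1.),(0,1.),(0,0)]],o)
E
python3 dk.py; python3 - <<'E'
from h import *
snap('wrist','wd1');s=snap('scene','sd1')
im=s['img'][:,:,::-1];cv2.imwrite('pics/sd1z.png',cv2.resize(im[140:290,240:370],None,fx=4,fy=4))
E
```

```text
t 25.15 q [-0.86  0.12  2.17  0.45  0.49  0.72] F [ 0.13  1.15 -0.63] rel dock tool-axes [  -1.1  -129.72    0.7 ] w 0.026089028135813132
row [1.2, 75.1, 0.2] [0.0001, 0.0018, -0.0009] dist 75.2 deg 0.1
row [1.2, 130.1, 0.2] [0.0001, 0.0018, -0.0009] dist 130.2 deg 0.1
row [1.2, 129.7, -0.7] [0.0001, 0.0018, -0.0009] dist 129.7 deg 0.1
```

View pics/wd1.png

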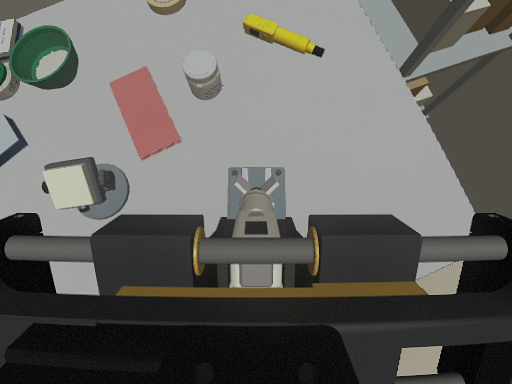

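View pics/sd1z.png

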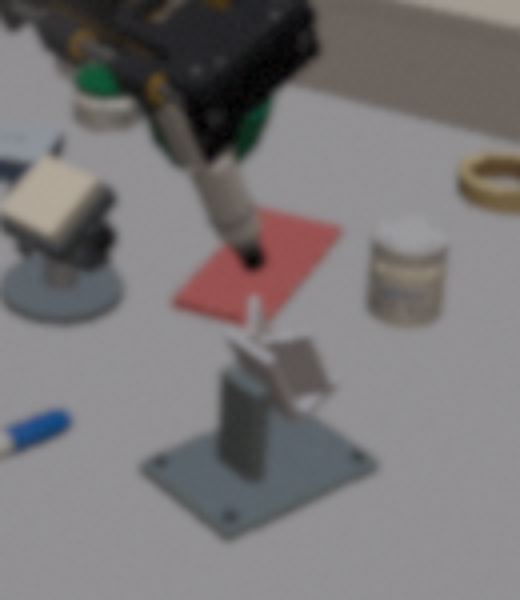

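jog_arm([
  [1.2, 30, 0.8, 0, 0.0018, 0, 1],
  [1.2, 60, 0.8, 0, 0.0018, 0, 1],
  [1.2, 80, 0.8, 0, 0.0018, 0, 1],
  [1.2, 95, 0.8, 0, 0.0018, 0, 1],
  [1.2, 105, 0.8, 0, 0.0018, 0, 1],
  [1.2, 105, 0.8, 0, 0.0018, 0, 1],
])

```text
time: 26.0
position: [0.4403, -0.2135, 0.1438]
tool_rot: [0.3, -0.439, 0.699, -0.478]
ft_force: [-0.1, 0.1, -1.2]
grip_width: 0.0258
```

```bash
python3 dk.py
```

```text
t 26.15 q [-0.8   0.41  2.19  0.96  0.22  0.24] F [-0.23  1.34 -0.81] rel dock tool-axes [  1.14 -24.62   1.86] w 0.02616081940641993
row [-1.1, -29.9, -1.0] [-0.0001, -0.0015, 0.0] dist 30.0 deg 0.1
row [-1.1, 25.1, -1.0] [-0.0001, -0.0015, 0.0] dist 25.1 deg 0.1
row [-1.1, 24.6, -1.9] [-0.0001, -0.0015, 0.0] dist 24.7 deg 0.1
```

jog_arm([
  [-1.1, 6, -0.8, 0, 0, 0, 1],
  [-1.1, 12, -1, 0, 0, 0, 1],
  [-1.1, 17, -1, 0, 0, 0, 1],
  [-1.1, 20, -1, 0, 0, 0, 1],
  [-1.1, 20, -1, 0, 0, 0, 1],
])

```text
time: 26.78
position: [0.4478, -0.2154, 0.1262]
tool_rot: [0.3, -0.439, 0.699, -0.478]
ft_force: [0.1, -0.3, -1.4]
grip_width: 0.0258
```

```bash
python3 dk.py
```

```text
t 26.925 q [-0.79  0.46  2.19  1.17  0.19  0.03] F [ 0.18  1.84 -0.59] rel dock tool-axes [ 0.13 -4.79  0.87] w 0.02595634899279658
row [-0.1, -49.8, 0.0] [-0.0004, -0.0017, 0.0002] dist 49.8 deg 0.1
row [-0.1, 5.2, 0.0] [-0.0004, -0.0017, 0.0002] dist 5.2 deg 0.1
row [-0.1, 4.8, -0.9] [-0.0004, -0.0017, 0.0002] dist 4.9 deg 0.1
```

jog_arm([
  [0, 1.5, 0, 0, -0.0017, 0, 1],
  [0, 3, 0, 0, -0.0017, 0, 1],
  [0, 4.3, 0, 0, -0.0017, 0, 1],
  [0, 4.8, -0.5, 0, -0.0017, 0, 1],
  [0, 4.8, -0.7, 0, -0.0017, 0, 1],
])

```text
time: 27.55
position: [0.4494, -0.216, 0.1217]
tool_rot: [0.3, -0.438, 0.699, -0.479]
ft_force: [-0.5, 0.7, 2.6]
grip_width: 0.0257
```

```bash
python3 dk.py
```

```text
t 27.7 q [-0.78  0.48  2.19  1.24  0.19 -0.04] F [-0.29 -2.2   0.75] rel dock tool-axes [0.14 0.1  0.51] w 0.02560536153883599
row [-0.1, -54.7, 0.4] [-0.0009, -0.0001, 0.0] dist 54.7 deg 0.1
row [-0.1, 0.3, 0.4] [-0.0009, -0.0001, 0.0] dist 0.5 deg 0.1
row [-0.1, -0.1, -0.5] [-0.0009, -0.0001, 0.0] dist 0.5 deg 0.1
```

jog_arm([
  [0, 0, 0, 0, 0, 0, 1],
  [0, 0, 0, 0, 0, 0, 1],
  [0, 0, 0, 0, 0, 0, 0.3],
  [0, 0, 0, 0, 0, 0, 0],
  [0, 0, 0, 0, 0, 0, -0.5],
  [0, 0, 0, 0, 0, 0, -1],
  [0, 0, 0, 0, 0, 0, -1],
  [0, 0, 0, 0, 0, 0, -1],
  [0, 0, 0, 0, 0, 0, -1],
], grip_force=4)

```text
time: 28.82
position: [0.449, -0.2159, 0.1214]
tool_rot: [0.3, -0.439, 0.699, -0.479]
ft_force: [-0.3, -0.2, 0.3]
grip_width: 0.0816
```

```bash
python3 dk.py; python3 - <<'E'
from h import *
snap('wrist','wd2')
E
```

```text
t 28.975 q [-0.78  0.48  2.19  1.24  0.19 -0.04] F [-0.35 -0.21 -0.21] rel dock tool-axes [0.1  0.23 0.05] w 0.08558090135098662
row [-0.1, -54.8, 0.8] [0.0, -0.0001, 0.0] dist 54.8 deg 0.0
row [-0.1, 0.2, 0.8] [0.0, -0.0001, 0.0] dist 0.9 deg 0.0
row [-0.1, -0.2, -0.1] [0.0, -0.0001, 0.0] dist 0.3 deg 0.0
```

View pics/wd2.png

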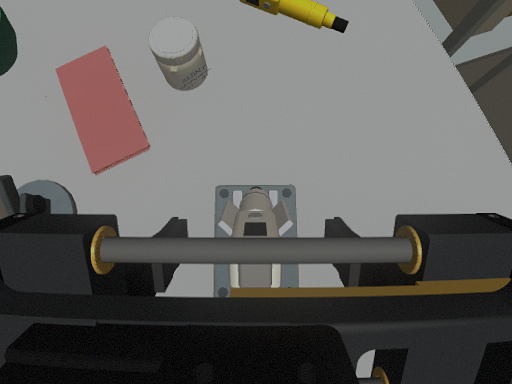

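Released with the same view as at the start (meter centred at column ~255). Backing off along the axis.

jog_arm([
  [0, -20, 0, 0, 0, 0, -1],
  [0, -60, 0, 0, 0, 0, -1],
  [0, -105, 0, 0, 0, 0, -1],
  [0, -150, 0, 0, 0, 0, -1],
  [0, -150, 0, 0, 0, 0, -1],
  [0, -150, 0, 0, 0, 0, -1],
])

```text
time: 29.78
position: [0.3881, -0.1921, 0.2562]
tool_rot: [0.3, -0.439, 0.699, -0.479]
ft_force: [-1.0, -0.4, 0.0]
grip_width: 0.0874
```

```bash
python3 - <<'E'
from h import *
c=snap('wrist','we1');s=snap('scene','se1');t=snap('top','te1')
im=c['img'][:,:,::-1];a=cv2.resize(im[150:250,210:310],None,fx=4,fy=4,interpolation=cv2.INTER_CUBIC)
im=s['img'][:,:,::-1];b=cv2.resize(im[180:280,260:360],None,fx=4,fy=4,interpolation=cv2.INTER_CUBIC)
cv2.imwrite('pics/e.png',np.hstack([a,b]))
d=np.abs(t['img'].astype(int)-load('top0')['img']).max(2)
cv2.imwrite('pics/ed.png',cv2.resize(np.hstack([s['img'][:,:,::-1],t['img'][:,:,::-1]]),None,fx=.78,fy=.78))
cv2.imwrite('pics/edd.png',np.clip(d*4,0,255).astype(np.uint8))
print(get_obs()['position'],get_obs()['q'])
E
```

```text
[ 0.38804436 -0.19184136  0.25500954] [-0.87671179  0.06974876  2.16133279  0.41429511  0.55265473  0.74928447]
```

View pics/e.png

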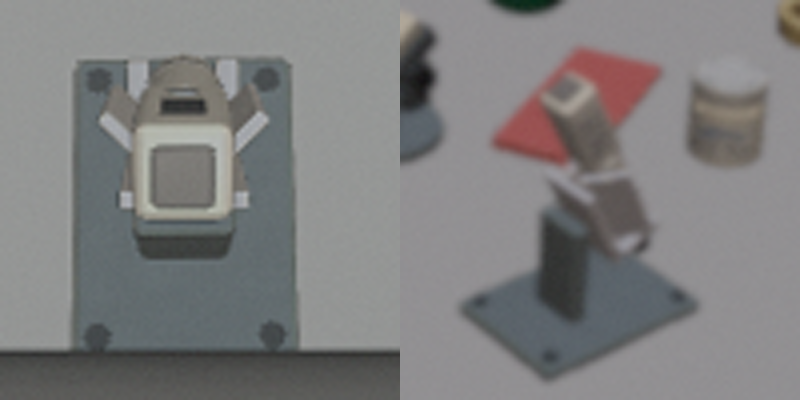

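View pics/ed.png

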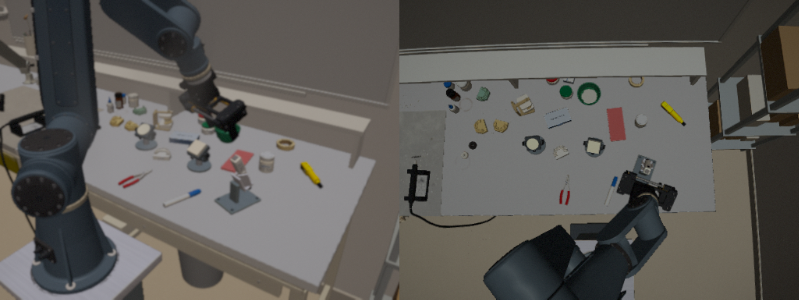

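View pics/edd.png

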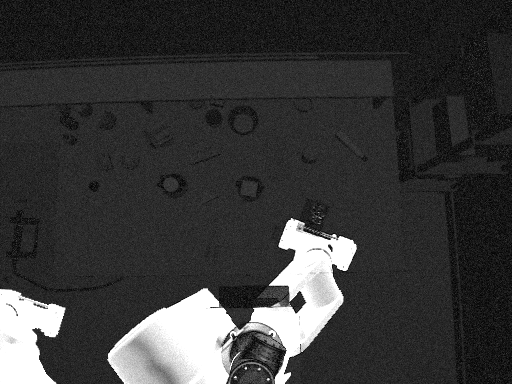

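The meter sits in the cradle as at the start: same square tail pose, nose through the fork. The image difference shows no bystander moved. Handing in.

```bash
python3 -c "
from rig import *
print(hand_in())"
```

```text
the job is handed in; nothing more can be done
None
```

I took the meter from its cradle, pressed it on the square tile and then on the round disc. I then laid it back nose down in the cradle, let go, backed the arm off clear, and handed in at about 30 s of the 69 s allowed.

- **Square tile:** the spring force was about 4.2–4.7 N, which puts the nose roughly 3.5–4.2 mm in, about half way. I held it still for about 1.8 s.
- **Round disc:** the force was about 4.5–4.7 N, roughly 4 mm in, also held for about 1.8 s. On both faces the meter was within about 0.2° of square to the measured plane. Allowing for the 2 mm camera calibration, it was within about 2 mm of the middle.
- **Last checks:** the final pictures show the meter lying in the cradle as at the start. Comparing the top view before and after shows no movement of the cast, pliers, marker or jar.
- **Failed first grasp:** my first approach to the meter stopped because the last joint reached its limit. It read −2.854 rad against a range of −2.85, so it may count as slightly out of range. I backed off, turned the gripper half round, and the second approach worked.

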